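# Clear the work board and cam-clamp a guitar bridge

### The arm

A 7-joint arm with a two-finger parallel gripper is mounted at the origin on the work surface. World frame = base frame: x ahead of the robot, y to its left, z up, the work surface at z = 0. Lengths are in m, angles in rad, forces in N, time in s.
With the tool pointing down it reaches from about 0.35 to 0.9 m from the base axis. Payload 8.1 kg.
Tool frame: the origin (TCP) lies midway between the tips of the shut fingers; the grasp point (between the pads) lies 19 mm behind it; z points along the fingers, y is the line along which they close (so a half turn about z gives the same grasp; the last joint's range is limited). The gripper opens to 92 mm and grips with 3 to 60 N. Pads are 19 mm wide; open, the fingers measure 130 mm over their backs; the gripper's body (75 mm by 190 mm) begins 47 mm behind the grasp point.
Start: joints at [1.079, 0.434, 0.025, 1.573, -0.012, 1.134, -0.075], TCP at [0.237, -0.578, 0.206] pointing down, gripper open.
Joint ranges: [-2.62, 2.62], [-0.44, 2.09], [-1.27, 1.32], [0.08, 2.57], [-1.32, 4.46], [0.12, 2], [-2.74, 2.74]. Speed limits (rad/s): [2.22, 2.22, 3.01, 3.01, 3.14, 3.14, 3.14].

### API

Orientations are given as a rotation vector (axis times angle).
In Python, from cell import arm gives the robot as it stands.
- The arm moves only by the tool move_arm, never from a script. Its argument "motion" is a list of rows, each an object of numbers: "tx", "ty", "tz": the shift along the tool's x, y, z normalised to -1 to 1, where 1 is 1000 mm; "twist": the turn about the tool's z normalised to -1 to 1, where 1 is pi/2 rad. In form: [{"tx": .., "ty": .., "tz": .., "twist": ..}, ...]. A call has 1 to 12 rows; each row shifts and turns the commanded pose from where the row before left it, along the tool's axes as they then stand; what a row does not reach is not made up. A row lasts 1/10 s, in which the tool goes at most 50 mm and 8.59 degrees, less where a joint would pass 70% of its speed; a pose out of reach is approached as far as the arm can. A call with a number of a shift or a turn outside -1 to 1 is refused whole. A call with a gripper value outside its range is refused whole. "gripper" is the gripper's target within -1 to 1 (shut at 1, half-way at 0, fully open at -1), set as the call begins (left out, the last holds). The fingers move at their own pace and stop on an object; "squeeze" is the grip in N (left out, the last holds). Time passes only in rows, so rows that do not move let the fingers close. It gives the time, the measured TCP pose, the force, the opening and the grip force at its end, in the units of the state.
- arm.observe(): the state, without advancing time (a new reading comes with each control period).
- arm.get_image(name): name is "scene" or "top" or "wrist"; returns the picture (400x640x3 uint8, red, green, blue); there is no depth.
- arm.calibration(name): a dict with "K" (3x3 intrinsics, pixels), "T" (4x4, takes a point from camera to world coordinates). Camera axes: x right, y down, z forward; pixel columns grow to the right and rows downward; lengths in m; the calibration is good to about 2 mm. A picture is of the moment at which its call begins: read the wrist's pose just before it. calibration takes no time and is no camera call; for the wrist camera it gives the pose at the moment of the call.
- arm.sign_off(): hands the job in; it is judged then, once.
Trained networks look in the newest picture that a camera, given by its name, has taken for a name from the list of things; names that differ only in an ending like _2 or _b are one class to them, and where a whole thing is asked for, a point or a joint stands for the part that bears it (a point fixed in the world has none). Each returns a list of dicts, best first, with "conf" (0 to 1); they miss things now and then, are a little off and sometimes report something else, mostly with a low value. They report only what shows in the picture. A call takes as long as a camera call.
- arm.look_for(camera, query): "point" ([column, row] as shares, 0 to 1, of the picture: columns of its width, rows of its height, amid what is visible of it).
- arm.regions_of(camera, query): "region" (400x640 bool, what is visible of it) and "point" ([column, row] as shares, 0 to 1, of the picture: columns of its width, rows of its height, amid what is visible of it).
- arm.place_of(camera, query): "point" ([column, row] as shares, 0 to 1, of the picture: columns of its width, rows of its height: a listed point, or the origin of a listed thing).
The state is a dict: "clock": time; "joints": joint angles; "dq": joint speeds; "joint_efforts": joint torques, N m; "position": TCP position; "ee_rot": TCP orientation; "force": force on the tool from outside, world axes, zero at the start; "ft_torque": the same for the moment, N m; "width": opening from 0.0 (shut) to 1.0 (fully open); "gripper_force": force on a finger pad.
Only numpy, scipy, OpenCV 4.12 (cv2) and the standard library are available. Lean on these libraries where they do the work, as an engineer would, in place of code of your own. Each camera call takes 0.05 s, during which the arm holds its last target. There are 200 camera calls.

### The job

Use the blue scraper block to sweep the loose chips off the front edge of the work board (the edge nearest the robot), keeping your fingers off them, and stand or lay the scraper back on the bench. Then lay the dark guitar bridge on the board against the two fence blocks, between the rubber stop and the cam, and turn the red-knobbed cam lever just far enough to nip the bridge against the stop: the rubber should give a millimetre or two, never as much as four. Leave the lamp and the other things on the bench alone.

Things in the scene. Friction and masses are not known exactly. Their poses are not given: they have to be found in the camera images.
- board: Plywood work board fixed on the bench, 180 mm (its x) by 340 mm (its y), 18 mm thick. Origin: centre of its underside; its x points away from the robot, so the front edge is at x = -90 mm; z up. The chips lie on it in front of the fence blocks, between the stop and the cam; the cam stands at its -y end, the stop at its +y end
- fence (a point): On the board's top, midway between the two fence blocks, in the plane of their faces towards the robot (board x = 30, y = 35 mm). The blocks are 10 mm high, 34 mm long, 22 mm thick, centred 63 mm to either side (board y), 92 mm free between them. The bridge's long edge goes against both faces, so its seat is the 40 mm strip of bed in front of them, ending at the pad
- pad_face (a point): Middle of the free face of the rubber pad on the end stop; the face looks along the board's -y and stands at board y = 125 mm when free. The pad is 56 mm wide, from board x = -18 to 38 mm, 12 mm high; the stop block behind it spans x = -20 to 40 mm
- stop_pad (a joint): How far the rubber pad is squeezed along the board's +y, in m: 0 free, 0.007 at most; springs back, about 6 N per mm
- cam_base: The cam's pivot bolt; origin on its vertical axis at the height of the board's top, at board x = 23 mm and a varying y; axes parallel to the board's. The cam is a round wooden disc of 34 mm radius, 2 to 24 mm above the board, its centre 14 mm off the pivot: its edge reaches 34 - 14*cos(lever angle) mm from the pivot towards the stop (+y)
- cam_lever (a joint): Lever angle in rad, 0 open to 2.7, growing clockwise seen from above. The lever points along the board's +x at 0 (under the lamp's head), along -y at 1.57. It stays where it is left and does not slip back; about 1.5 N at the knob turns it when free, some 3 to 8 N when clamping. The turning disc also rubs the bridge towards the fence
- knob (a point): Centre of the upright red cylindrical knob on the lever's end, 25 mm in diameter and 42 mm tall, on a vertical axis 110 mm from the pivot; this point is 62 mm above the bench, the knob spans 41 to 83 mm. The knob is fixed to the lever
- lamp: LED bench lamp, fixed; axes about the board's; origin: on the bench straight below the middle of its bar head. The head, 52 mm (x) by 250 mm (y) by 24 mm, has its underside 249 mm above the bench and hangs right over the open lever's knob: reach in with the hand tilted back towards the robot. Its arm rises from the head's middle to a post on a foot 140 mm across, 158 mm farther on (+x)
- bridge: Guitar bridge of dark wood, 180 mm (its y) by 40 mm (its x), 0.15 kg; the ends are 12 mm high, the raised middle block is 86 mm long, 40 mm wide and 22 mm high. Origin: centre of its underside. It lies flat on the bench beside the board; either end may go to the stop
- scraper: Blue scraper block with a steel sole, standing on the bench: 140 mm long (its y), 20 mm thick (its x), 58 mm high, 0.22 kg; its top 28 mm is a grip 80 mm long and 22 mm thick. Origin: centre of its underside
- chip0: Dark wood chip 32 x 20 x 10 mm, 10 g, lying loose on the board; origin: centre of its underside
- chip1: Another such chip
- chip2: Another such chip
- glue: White glue bottle, 48 mm across and 125 mm high; origin: centre of its underside. Bystander
- neck_rest: Stepped wooden neck rest on a cork foot, 70 x 120 mm and 132 mm high; origin: centre of its underside. Bystander
- chisel: Chisel, 215 mm long, 27 mm high, lying along its x; origin: bottom of the joint of blade and handle. Bystander
- block_plane: Block plane, 160 mm (its x) by 45 mm, 60 mm high; origin: centre of its underside. Bystander
- sanding_block: Cork sanding block, 100 (its x) x 60 x 36 mm; origin: centre of its underside. Bystander
- tape: Yellow roll of tape, 100 mm across, 25 mm high, lying flat; origin: centre of its underside. Bystander
- pot: Blue ceramic pot, 80 mm across and 95 mm high; origin: centre of its underside. Bystander

How it is judged:
By the outcome, as a careful person would: the job done as asked, in the order asked, and still so for the second after the job is handed in, with the robot touching nothing.
It also fails if it takes over 72 s, if anything falls off the work surface, if the arm or the gripper's body presses on something with over 40 N, if the wrist force passes 120 N, or if a joint passes its speed limit or range.

## Working session

There is one attempt and no reset: what is moved stays moved. The work goes in short steps, Python scripts to look and compute and a tool call to move; the robot and the scene stay as the last step left them, time stands still between calls to the robot, and variables do not carry over. Pictures are saved under pics/ and viewed, at most 10 in all, crops included, and the job is handed in when it is done.

Besides the shell and the picture viewer there is one more tool, called after "Call:" as name(argument=value, ...) on one line, values as JSON. move_arm: Moves the arm, as the interface text tells. Scaled input: -1 to 1 covers 1000 mm each way for a shift and pi/2 rad each way for a turn. Its arguments: {"type":"object","properties":{"motion":{"type":"array","items":{"type":"object","properties":{"tx":{"type":"number"},"ty":{"type":"number"},"tz":{"type":"number"},"twist":{"type":"number"}}}},"gripper":{"type":"number"},"squeeze":{"type":"number"}},"required":["motion"]}

```bash
ls; mkdir -p pics; python3 - <<'E'
from cell import arm
import cv2
s=arm.observe(); print(s)
for n in ("scene","top"):
    im=arm.get_image(n); cv2.imwrite(f"pics/{n}0.png",im[:,:,::-1])
    c=arm.calibration(n); print(n,c)
names="board fence pad_face cam_base knob lamp bridge scraper chip0 glue neck_rest chisel block_plane sanding_block tape pot".split()
for n in ("top","scene"):
    for q in names:
        r=arm.place_of(n,q)[:4]
        print(n,q,[(round(d["point"][0]*640,1),round(d["point"][1]*400,1),round(d["conf"],2)) for d in r])
print(arm.observe()["clock"])
E
```

```text
pics
{'clock': 0.0, 'joints': array([ 1.07934939,  0.4352136 ,  0.02498333,  1.57409866, -0.01160282,
        1.13399209, -0.07509294]), 'dq': array([-0.00014209,  0.00056812, -0.00087474,  0.00025465,  0.00062476,
        0.00057785, -0.00171993]), 'joint_efforts': array([-2.56911362e-04, -6.67856526e+01,  9.84640606e-01, -3.14465582e+01,
       -6.07749517e-02,  4.30584128e-02,  1.41213377e-04]), 'position': array([ 0.23668423, -0.57786333,  0.20475034]), 'ee_rot': array([-3.08095028e+00, -6.06555169e-01,  6.94856561e-04]), 'force': array([0.35108059, 0.44348494, 0.32838729]), 'ft_torque': array([0.0045562 , 0.00992797, 0.00248188]), 'gripper_force': 0.0, 'width': 1.002679859663827}
scene {'K': array([[409.74507051,   0.        , 322.69684504],
       [  0.        , 409.74507051, 195.96015065],
       [  0.        ,   0.        ,   1.        ]]), 'T': array([[-0.76424039,  0.4581366 , -0.45392453,  1.07262824],
       [ 0.64476588,  0.52680055, -0.55385751,  0.65532665],
       [-0.01461471, -0.71595533, -0.6979931 ,  0.90818752],
       [ 0.        ,  0.        ,  0.        ,  1. 
[... 1309 characters left out ...]
ce [(366.6, 253.3, 0.57)]
scene cam_base [(331.3, 305.0, 0.68)]
scene knob [(275.0, 222.2, 0.62)]
scene lamp [(372.0, 231.7, 0.2)]
scene bridge [(433.9, 287.8, 0.64)]
scene scraper [(270.5, 154.3, 0.56)]
scene chip0 [(373.7, 231.2, 0.56), (350.4, 218.6, 0.44), (358.1, 230.0, 0.43)]
scene glue [(384.9, 301.9, 0.73)]
scene neck_rest [(331.5, 303.4, 0.76), (438.8, 351.2, 0.58)]
scene chisel [(225.6, 139.8, 0.63), (218.8, 175.5, 0.49)]
scene block_plane [(226.4, 139.6, 0.66), (342.5, 242.9, 0.64), (339.3, 230.1, 0.23)]
scene sanding_block [(458.2, 243.5, 0.69)]
scene tape [(442.1, 350.2, 0.75)]
scene pot [(217.9, 211.1, 0.74), (274.3, 218.6, 0.61), (330.6, 307.2, 0.51), (357.4, 230.9, 0.47)]
1.7
```

```bash
python3 - <<'E'
import cv2
a=cv2.imread("pics/top0.png")[120:290,170:490]; cv2.imwrite("pics/t1.png",cv2.resize(a,(800,425),interpolation=cv2.INTER_CUBIC))
a=cv2.imread("pics/scene0.png")[110:380,190:510]; cv2.imwrite("pics/s1.png",cv2.resize(a,None,fx=2.2,fy=2.2,interpolation=cv2.INTER_CUBIC))
E
```

```text
(no output)
```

View pics/t1.png

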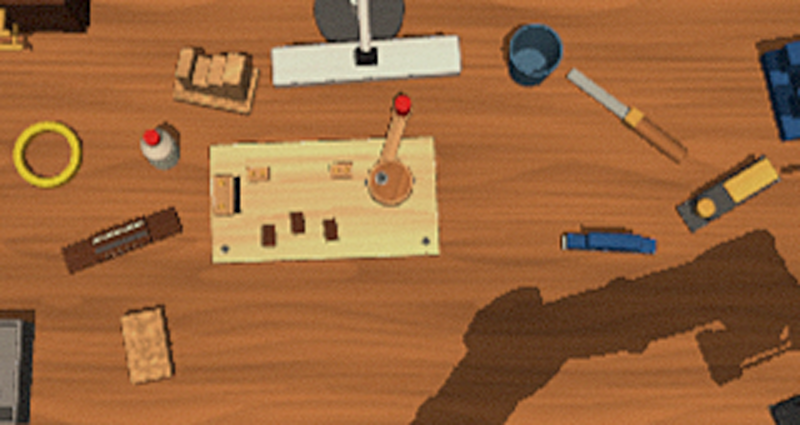

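View pics/s1.png

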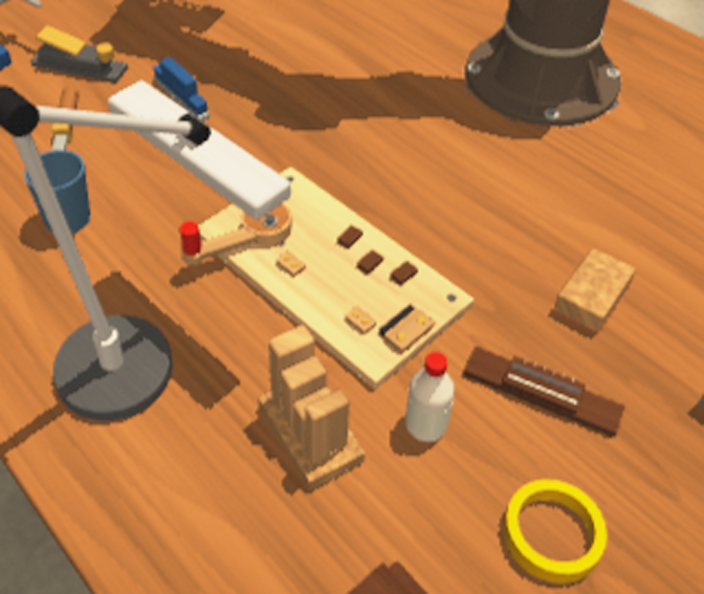

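The top view shows the board at crop (211–438, 140–263), with chips at (268,235), (297,222) and (330,230). The cam is at (388,183) with its lever pointing away from the robot under the lamp. The scraper is at (610,242), and the bridge at (122,240) is about 20° skewed.

```bash
cat > h.py <<'E'
from cell import arm
import numpy as np, cv2
from scipy.spatial.transform import Rotation as Ro
def w(cam,px,z,c=None):
    c=c or arm.calibration(cam); K,T=c["K"],c["T"]
    d=T[:3,:3]@np.linalg.inv(K)@np.array([px[0],px[1],1.]); o=T[:3,3]
    return (o+d*(z-o[2])/d[2])[:2]
def yaw_tool():  # tool x axis world angle, tool y axis world angle
    R=Ro.from_rotvec(arm.observe()["ee_rot"]).as_matrix(); return R
def rect(cam,q,z,c=None,i=0):
    r=arm.regions_of(cam,q)
    if not r: return None
    m=r[i]["region"].astype(np.uint8)
    ct=max(cv2.findContours(m,cv2.RETR_EXTERNAL,cv2.CHAIN_APPROX_NONE)[0],key=cv2.contourArea)[:,0]
    P=np.array([w(cam,p,z,c) for p in ct])*1000
    (cx,cy),(a,b),ang=cv2.minAreaRect(P.astype(np.float32))
    if a<b: a,b,ang=b,a,ang+90
    return r[i]["conf"],np.round([cx,cy,a,b],1),round((ang+90)%180-90,1)  # centre mm, long, short, long-axis angle
def pts(cam,q,z,c=None):
    return [(np.round(w(cam,(d["point"][0]*640,d["point"][1]*400),z,c)*1000,1),round(d["conf"],2)) for d in arm.place_of(cam,q)]
def delta(dx,dy): # world mm -> tool tx,ty units
    R=yaw_tool(); return np.round(R[:2,:2].T@np.array([dx,dy])/1000,4)
E
python3 - <<'E'
from h import *
print(yaw_tool().round(3))
arm.get_image("top")
for q,z in (("board",.018),("scraper",.045),("bridge",.015),("lamp",.249)): print(q,rect("top",q,z))
for q,z in (("scraper",0),("bridge",0),("cam_base",.018),("knob",.062),("lamp",0),("chip0",.018),("fence",.018),("pad_face",.024),("board",0)): print(q,pts("top",q,z),pts("scene",q,z))
E
```

```text
[[ 0.925  0.379  0.   ]
 [ 0.379 -0.925 -0.   ]
 [ 0.     0.    -1.   ]]
board (0.76, array([540.4,  83.1, 341.1, 185.4]), -86.6)
scraper (0.51, array([499.2, 121.8,  26.2,  14.8]), 1.0)
bridge (0.59, array([480.1, 384.3, 174.4,  44.5]), -66.9)
lamp (0.75, array([814. ,  30.7, 309.5, 252.4]), 4.5)
scraper [(array([ 482.1, -326.5]), 0.48)] [(array([ 485.2, -349.2]), 0.56)]
bridge [(array([482.1, 395.5]), 0.86), (array([543.8, 209.6]), 0.4)] [(array([484.3, 380.7]), 0.64)]
cam_base [(array([582.4,  -2.5]), 0.74)] [(array([724. , 254.6]), 0.68)]
knob [(array([681.9, -31.7]), 0.59), (array([563.8, 129.1]), 0.38)] [(array([689.9, -23.3]), 0.62)]
lamp [] [(array([469.7, 142.6]), 0.2)]
chip0 [(array([481.5, 171.5]), 0.61), (array([490.6,  77.2]), 0.52), (array([501.9, 124.8]), 0.52)] [(array([476.8, 154.6]), 0.56), (array([493.7,  75.4]), 0.44), (array([507.3, 122.2]), 0.43)]
fence [(array([570.8, 132.6]), 0.76)] [(array([571.7, 120.7]), 0.58), (array([ 692.8, -351.7]), 0.52)]
pad_face [(array([564. , 204.1]), 0.37)] [(array([551.1, 200.8]), 0.57)]
board [(array([531.6,  84.7]), 0.57)] [(array([537.1,  81.2]), 0.65)]
```

Call:
move_arm(motion=[{"twist": -0.094, "tz": -0.006}, {"twist": -0.094, "tz": -0.006}, {"twist": -0.094, "tz": -0.006}, {"twist": -0.094, "tz": -0.006}, {"twist": -0.094, "tz": -0.006}, {"twist": -0.094, "tz": -0.006}, {"twist": -0.094, "tz": -0.006}, {"twist": -0.094, "tz": -0.006}])

```text
invalid input
```

Call:
move_arm(motion=[{"tx": 0.033, "ty": 0.033}, {"tx": 0.033, "ty": 0.033}, {"tx": 0.033, "ty": 0.033}, {"tx": 0.033, "ty": 0.033}, {"tx": 0.033, "ty": 0.033}, {"tx": 0.033, "ty": 0.033}, {"tx": 0.034, "ty": 0.033}, {}])

```text
invalid input
```

```bash
python3 - <<'E'
from h import *
s=arm.observe(); c=arm.calibration("wrist"); print(s["clock"],s["position"],s["joints"].round(2)); print(yaw_tool().round(3)); print(c)
im=arm.get_image("wrist"); cv2.imwrite("pics/w1.png",im[:,:,::-1])
print(rect("wrist","scraper",.058,c),rect("wrist","scraper",0,c),pts("wrist","scraper",0,c))
E
```

```text
2.85 [ 0.23687825 -0.57836911  0.20552408] [ 1.08  0.43  0.03  1.57 -0.01  1.13 -0.08]
[[ 0.925  0.379 -0.   ]
 [ 0.379 -0.925  0.   ]
 [-0.    -0.    -1.   ]]
{'K': array([[315.33948624,   0.        , 317.77700507],
       [  0.        , 315.33948624, 198.32633284],
       [  0.        ,   0.        ,   1.        ]]), 'T': array([[ 3.79411102e-01, -8.89266971e-01, -2.55443672e-01,
         3.06896558e-01],
       [-9.25227919e-01, -3.64450341e-01, -1.05495247e-01,
        -5.50813099e-01],
       [ 7.16905482e-04,  2.76369685e-01, -9.61051135e-01,
         3.83981482e-01],
       [ 0.00000000e+00,  0.00000000e+00,  0.00000000e+00,
         1.00000000e+00]])}
None None []
```

View pics/w1.png

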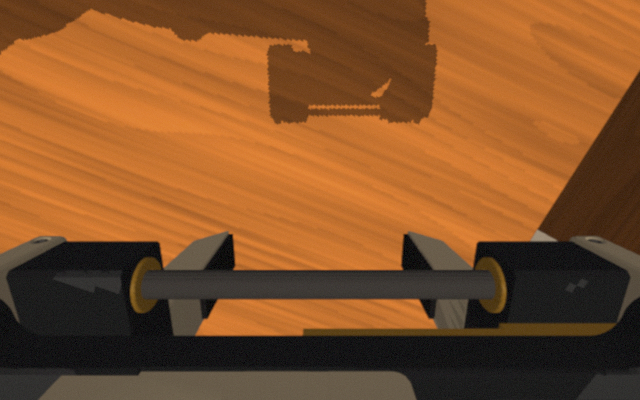

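The wrist picture shows only bench and the fingers: fingertips at columns 230 and 405, row ~235. The camera looks ahead of the hand on the tool's +x side. The moves were refused, so I'll retry with every key in each row.

Call:
move_arm(motion=[{"tx": 0, "ty": 0, "tz": -0.006, "twist": -0.094}, {"tx": 0, "ty": 0, "tz": -0.006, "twist": -0.094}, {"tx": 0, "ty": 0, "tz": -0.006, "twist": -0.094}, {"tx": 0, "ty": 0, "tz": -0.006, "twist": -0.094}, {"tx": 0, "ty": 0, "tz": -0.006, "twist": -0.094}, {"tx": 0, "ty": 0, "tz": -0.006, "twist": -0.094}, {"tx": 0, "ty": 0, "tz": -0.006, "twist": -0.094}, {"tx": 0, "ty": 0, "tz": -0.006, "twist": -0.094}])

```text
clock: 3.85
position: [0.2368, -0.5784, 0.2538]
ee_rot: [-2.216, -2.227, 0.0]
force: [0.3, -0.4, -0.4]
width: 1.001
gripper_force: 0.0
```

Call:
move_arm(motion=[{"tx": 0.025, "ty": 0.04, "tz": 0, "twist": 0}, {"tx": 0.025, "ty": 0.04, "tz": 0, "twist": 0}, {"tx": 0.025, "ty": 0.04, "tz": 0, "twist": 0}, {"tx": 0.025, "ty": 0.04, "tz": 0, "twist": 0}, {"tx": 0.025, "ty": 0.04, "tz": 0, "twist": 0}, {"tx": 0.025, "ty": 0.04, "tz": 0, "twist": 0}, {"tx": 0, "ty": 0, "tz": 0, "twist": 0}])

```text
clock: 4.55
position: [0.484, -0.4217, 0.2535]
ee_rot: [2.21, 2.232, 0.008]
force: [0.4, -0.4, 0.5]
width: 0.998
gripper_force: 0.0
```

```bash
python3 - <<'E'
from h import *
s=arm.observe(); c=arm.calibration("wrist"); print(s["clock"],s["position"],s["joints"].round(2)); print(yaw_tool().round(3))
im=arm.get_image("wrist"); cv2.imwrite("pics/w2.png",im[:,:,::-1])
print(rect("wrist","scraper",.058,c),rect("wrist","scraper",0,c),pts("wrist","scraper",0,c))
E
```

```text
4.55 [ 0.48396734 -0.42170222  0.25348489] [ 0.84  0.45 -0.3   1.44  0.13  1.27  0.53]
[[-0.01   1.     0.004]
 [ 1.     0.01   0.004]
 [ 0.004  0.004 -1.   ]]
(0.7, array([ 480. , -348.5,  122.6,   21.9]), 87.0) (0.7, array([ 479.4, -348.5,  141.6,   25.3]), 87.0) [(array([ 478.2, -348.8]), 0.6)]
```

View pics/w2.png

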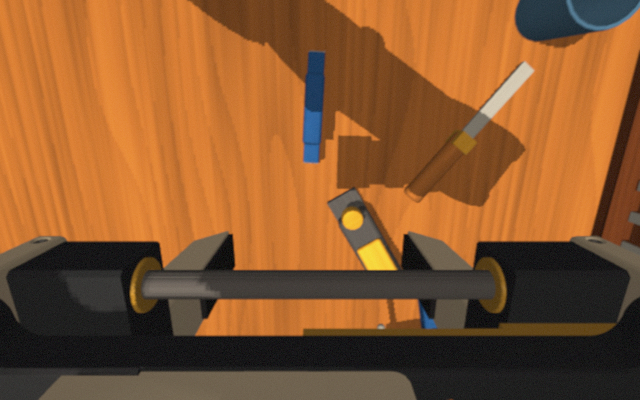

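Call:
move_arm(motion=[{"tx": 0.037, "ty": -0.001, "tz": 0, "twist": 0.04}, {"tx": 0.037, "ty": -0.001, "tz": 0, "twist": 0}, {"tx": 0, "ty": 0, "tz": 0.045, "twist": 0}, {"tx": 0, "ty": 0, "tz": 0.045, "twist": 0}, {"tx": 0, "ty": 0, "tz": 0.045, "twist": 0}, {"tx": 0, "ty": 0, "tz": 0.045, "twist": 0}, {"tx": 0, "ty": 0, "tz": 0.03, "twist": 0}, {"tx": 0, "ty": 0, "tz": 0.015, "twist": 0}, {"tx": 0, "ty": 0, "tz": 0, "twist": 0}])

```text
clock: 5.65
position: [0.4755, -0.3551, 0.027]
ee_rot: [-2.291, -2.145, 0.002]
force: [0.1, 0.1, 1.7]
width: 1.001
gripper_force: 0.0
```

Call:
move_arm(motion=[{"tx": 0, "ty": 0, "tz": 0, "twist": 0}, {"tx": 0, "ty": 0, "tz": 0, "twist": 0}, {"tx": 0, "ty": 0, "tz": 0, "twist": 0}, {"tx": 0, "ty": 0, "tz": 0, "twist": 0}, {"tx": 0, "ty": 0, "tz": 0, "twist": 0}, {"tx": 0, "ty": 0, "tz": 0, "twist": 0}, {"tx": 0, "ty": 0, "tz": 0, "twist": 0}, {"tx": 0, "ty": 0, "tz": 0, "twist": 0}], gripper=1, squeeze=35)

```text
clock: 6.45
position: [0.4774, -0.3546, 0.0285]
ee_rot: [-2.291, -2.15, 0.0]
force: [-0.8, -0.9, -0.3]
width: 0.354
gripper_force: 0.0
```

Call:
move_arm(motion=[{"tx": 0, "ty": 0, "tz": 0, "twist": 0}, {"tx": 0, "ty": 0, "tz": 0, "twist": 0}, {"tx": 0, "ty": 0, "tz": 0, "twist": 0}, {"tx": 0, "ty": 0, "tz": 0, "twist": 0}, {"tx": 0, "ty": 0, "tz": -0.03, "twist": 0}, {"tx": 0, "ty": 0, "tz": -0.05, "twist": 0}, {"tx": 0, "ty": 0, "tz": -0.05, "twist": 0}, {"tx": 0, "ty": 0, "tz": -0.05, "twist": 0}, {"tx": 0, "ty": 0, "tz": 0, "twist": 0}])

```text
clock: 7.35
position: [0.4809, -0.3563, 0.2158]
ee_rot: [2.283, 2.142, 0.004]
force: [1.2, -1.0, -2.3]
width: 0.235
gripper_force: 34.9
```

Call:
move_arm(motion=[{"tx": 0, "ty": 0, "tz": -0.04, "twist": -0.071}, {"tx": 0.045, "ty": 0, "tz": 0, "twist": 0}, {"tx": 0.045, "ty": 0, "tz": 0, "twist": 0}, {"tx": 0.045, "ty": 0, "tz": 0, "twist": 0}, {"tx": 0.045, "ty": 0, "tz": 0, "twist": 0}, {"tx": 0.045, "ty": 0, "tz": 0, "twist": 0}, {"tx": 0.045, "ty": 0, "tz": 0, "twist": 0}, {"tx": 0, "ty": 0, "tz": 0, "twist": 0}, {"tx": 0, "ty": 0, "tz": 0, "twist": 0}])

```text
clock: 8.25
position: [0.464, -0.084, 0.2479]
ee_rot: [-2.164, -2.277, 0.001]
force: [-0.4, -1.0, -2.9]
width: 0.233
gripper_force: 34.9
```

```bash
python3 - <<'E'
from h import *
s=arm.observe(); c=arm.calibration("wrist"); print(s["clock"],s["position"],s["joints"].round(2)); print(yaw_tool().round(3))
im=arm.get_image("wrist"); cv2.imwrite("pics/w3.png",im[:,:,::-1])
for q,z in (("board",0),("cam_base",.018),("knob",.062),("chip0",.018),("fence",.018),("pad_face",.024)): print(q,pts("wrist",q,z,c))
print(rect("wrist","board",.018,c))
E
```

```text
8.25 [ 0.46398185 -0.08396737  0.24794663] [ 0.49  0.19 -0.49  1.84  0.1   1.14  0.01]
[[-0.051  0.999 -0.001]
 [ 0.999  0.051 -0.   ]
 [-0.    -0.001 -1.   ]]
board [(array([545. ,  79.9]), 0.91)]
cam_base [(array([569.1,  -4.6]), 0.91)]
knob [(array([677.1, -35.9]), 0.71)]
chip0 [(array([494. ,  69.9]), 0.64)]
fence []
pad_face []
(0.81, array([547.1,  11.5, 200.8, 180.6]), -87.1)
```

View pics/w3.png

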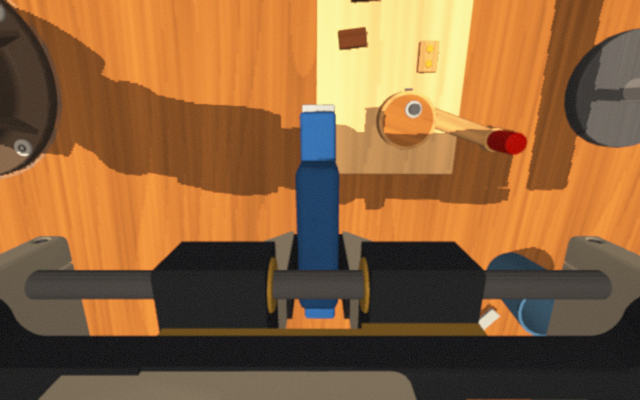

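The wrist view shows the scraper held level (column 318, rows 105–318). The board's near -y corner is at (317,173) and its far one at (450,173). The cam disc is at (407,118) with the bolt at (414,109), the knob at (510,142), and chips at (352,38) and (365,0).

```bash
python3 - <<'E'
from h import *
c=arm.calibration("wrist")
f=lambda p,z:(w("wrist",p,z,c)*1000).round(1)
for p in [(317,5),(317,90),(317,173),(450,173),(473,2)]: print(p,f(p,.018))
print("disc c@42",f((407,118),.042),"bolt",f((414,109),.045),"knob top",f((514,142),.083), "fence blk",f((417,56),.028))
for p in [(279,156),(353,139),(354,151),(279,139)]: print("lamp",(w("top",p,.27)*1000).round())
im=cv2.imread("pics/w3.png"); g=cv2.cvtColor(im,cv2.COLOR_BGR2GRAY).astype(int)
for r in (20,60,90): d=np.diff(g[r,300:335]); print(r,300+np.argmax(abs(d)))
for r in (20,60): d=np.diff(g[r,455:485]); print(r,455+np.argmax(abs(d)))
E
```

```text
(317, 5) [455.9 100.8]
(317, 90) [460.2   8.7]
(317, 173) [465.  -94.9]
(450, 173) [640.2 -86.6]
(473, 2) [634.  112.3]
disc c@42 [568.1 -18.9] bolt [574.1  -8.3] knob top [675.3 -37.7] fence blk [574.8  51.1]
lamp [642. 141.]
lamp [ 702. -102.]
lamp [ 661. -106.]
lamp [700. 142.]
20 316
60 316
90 315
20 470
60 465
```

Call:
move_arm(motion=[{"tx": 0.04, "ty": 0.0072, "tz": 0, "twist": 0}, {"tx": 0.04, "ty": 0.0072, "tz": 0, "twist": 0}, {"tx": 0.04, "ty": 0.0072, "tz": 0, "twist": 0}, {"tx": 0.04, "ty": 0.0072, "tz": 0, "twist": 0}, {"tx": 0.037, "ty": 0.0072, "tz": 0, "twist": 0}, {"tx": 0, "ty": 0, "tz": 0.045, "twist": 0}, {"tx": 0, "ty": 0, "tz": 0.045, "twist": 0}, {"tx": 0, "ty": 0, "tz": 0.03, "twist": 0}, {"tx": 0, "ty": 0, "tz": 0, "twist": 0}, {"tx": 0, "ty": 0, "tz": 0, "twist": 0}])

```text
clock: 9.65
position: [0.4913, 0.1136, 0.1291]
ee_rot: [-2.168, -2.273, 0.0]
force: [0.6, -0.4, -1.1]
width: 0.236
gripper_force: 34.9
```

```bash
python3 - <<'E'
from h import *
s=arm.observe(); c=arm.calibration("wrist"); print(s["clock"],s["position"]*1000,s["joints"].round(2)); print(yaw_tool().round(3))
im=arm.get_image("wrist"); cv2.imwrite("pics/w4.png",im[:,:,::-1])
t=arm.get_image("top"); cv2.imwrite("pics/t4.png",t[:,:,::-1])
f=lambda p,z:(w("wrist",p,z,c)*1000).round(1)
for q,z in (("chip0",.018),("pad_face",.024),("bridge",0)): print(q,pts("wrist",q,z,c))
E
```

```text
9.65 [491.31746641 113.63808126 129.08054229] [ 0.11  0.39 -0.57  1.92  0.26  0.91 -0.54]
[[-0.048  0.999 -0.   ]
 [ 0.999  0.048  0.   ]
 [ 0.    -0.    -1.   ]]
chip0 [(array([507.5, 119.4]), 0.84)]
pad_face [(array([549.5, 205.6]), 0.94)]
bridge []
```

View pics/w4.png

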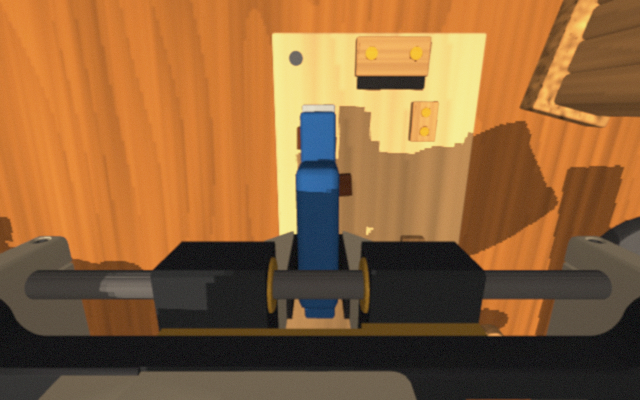

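The board's +y corners are at (273,34) and (486,34), the pad face runs (357–425, 88), and the fence block's face is at column 411. The scraper covers the chips, which show at (298,140) and (345,185).

```bash
python3 - <<'E'
from h import *
c=arm.calibration("wrist")
f=lambda p,z:(w("wrist",p,z,c)*1000).round(1)
print("corners",f((273,34),.018),f((486,34),.018),"front edge",f((278,200),.018))
print("pad bottom ends",f((357,89),.018),f((424,89),.018),"pad top",f((358,77),.03),f((427,77),.03))
print("fence face",f((409,140),.018),f((411,102),.018))
print("scraper front end sole",f((318,106),.101),"body top",f((318,112),.131),"rear",f((318,318),.131))
print("chipA",f((298,140),.023),"chipB",f((345,185),.023))
E
```

```text
corners [449.9 244.6] [627.5 253.2] front edge [456.  100.5]
pad bottom ends [523.5 204.7] [581.9 207.5] pad top [522.1 213.4] [579.2 216.2]
fence face [574.4 163.1] [572.  196.2]
scraper front end sole [489.8 188.5] body top [489.9 185.2] rear [496.2  54.6]
chipA [473.7 158.8] chipB [518.7 119.5]
```

Call:
move_arm(motion=[{"tx": -0.0066, "ty": 0, "tz": 0.03, "twist": 0}, {"tx": 0, "ty": 0, "tz": 0.03, "twist": 0}, {"tx": 0, "ty": 0.02, "tz": 0, "twist": 0}, {"tx": 0, "ty": 0.02, "tz": 0, "twist": 0}, {"tx": 0, "ty": 0.0137, "tz": 0, "twist": 0}, {"tx": 0, "ty": 0, "tz": 0, "twist": 0}, {"tx": 0, "ty": 0, "tz": 0.011, "twist": 0}, {"tx": 0, "ty": 0, "tz": 0.01, "twist": 0}, {"tx": 0, "ty": 0, "tz": 0, "twist": 0}, {"tx": 0, "ty": 0, "tz": 0, "twist": 0}])

```text
clock: 10.9
position: [0.5439, 0.1094, 0.0469]
ee_rot: [-2.167, -2.274, 0.002]
force: [-0.4, 0.0, -2.4]
width: 0.234
gripper_force: 35.0
```

Call:
move_arm(motion=[{"tx": 0, "ty": -0.009, "tz": 0, "twist": 0}, {"tx": 0, "ty": -0.009, "tz": 0, "twist": 0}, {"tx": 0, "ty": -0.009, "tz": 0, "twist": 0}, {"tx": 0, "ty": -0.009, "tz": 0, "twist": 0}, {"tx": 0, "ty": -0.009, "tz": 0, "twist": 0}, {"tx": 0, "ty": -0.009, "tz": 0, "twist": 0}, {"tx": 0, "ty": -0.009, "tz": 0, "twist": 0}, {"tx": 0, "ty": -0.009, "tz": 0, "twist": 0}, {"tx": 0, "ty": -0.009, "tz": 0, "twist": 0}, {"tx": 0, "ty": -0.009, "tz": 0, "twist": 0}, {"tx": 0, "ty": -0.009, "tz": 0, "twist": 0}, {"tx": 0, "ty": 0, "tz": 0, "twist": 0}])

```text
clock: 12.1
position: [0.4445, 0.1046, 0.0474]
ee_rot: [-2.167, -2.274, 0.002]
force: [0.6, -0.2, -2.1]
width: 0.229
gripper_force: 35.0
```

Call:
move_arm(motion=[{"tx": 0, "ty": 0, "tz": -0.05, "twist": 0}, {"tx": 0, "ty": 0, "tz": -0.05, "twist": 0}, {"tx": -0.05, "ty": 0, "tz": 0, "twist": 0}, {"tx": -0.05, "ty": 0, "tz": 0, "twist": 0}, {"tx": -0.05, "ty": 0, "tz": 0, "twist": 0}, {"tx": -0.05, "ty": 0, "tz": 0, "twist": 0}, {"tx": -0.05, "ty": 0, "tz": 0, "twist": 0}, {"tx": 0, "ty": 0, "tz": 0, "twist": 0}])

```text
clock: 12.9
position: [0.4575, -0.1531, 0.1472]
ee_rot: [2.178, 2.261, -0.004]
force: [0.1, 1.4, -2.4]
width: 0.235
gripper_force: 35.0
```

```bash
python3 - <<'E'
from h import *
s=arm.observe(); print(s["clock"],s["position"]*1000,s["joints"].round(2))
t=arm.get_image("top"); a=t[:,:,::-1][140:270,180:500]
cv2.imwrite("pics/t5.png",cv2.resize(a,None,fx=2.5,fy=2.5,interpolation=cv2.INTER_CUBIC))
print(pts("top","chip0",0))
E
```

```text
12.9 [ 457.50917674 -153.06422683  147.20498742] [ 0.6   0.31 -0.49  1.96  0.19  0.91  0.06]
[(array([415. ,  77.4]), 0.5), (array([418.4, 119.4]), 0.49), (array([415.9, 171.9]), 0.45), (array([613. , 326.7]), 0.38)]
```

View pics/t5.png

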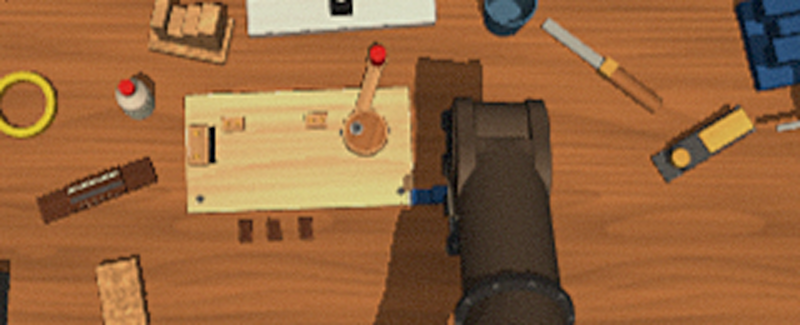

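All three chips lie on the bench in front of the board (crop x 246, 274 and 306, y 229) and the board is clear. Next I'll stand the scraper back on the bench.

Call:
move_arm(motion=[{"tx": -0.045, "ty": 0.01, "tz": 0, "twist": 0}, {"tx": -0.045, "ty": 0.01, "tz": 0, "twist": 0}, {"tx": -0.03, "ty": 0, "tz": 0, "twist": 0}, {"tx": 0, "ty": 0, "tz": 0.04, "twist": 0}, {"tx": 0, "ty": 0, "tz": 0.04, "twist": 0}, {"tx": 0, "ty": 0, "tz": 0.025, "twist": 0}, {"tx": 0, "ty": 0, "tz": 0.008, "twist": 0}, {"tx": 0, "ty": 0, "tz": 0.004, "twist": 0}, {"tx": 0, "ty": 0, "tz": 0, "twist": 0}, {"tx": 0, "ty": 0, "tz": 0, "twist": 0}])

```text
clock: 14.0
position: [0.485, -0.2638, 0.0319]
ee_rot: [2.166, 2.273, 0.001]
force: [-0.3, -0.0, -2.9]
width: 0.236
gripper_force: 35.0
```

Call:
move_arm(motion=[{"tx": 0, "ty": 0, "tz": 0.002, "twist": 0}, {"tx": 0, "ty": 0, "tz": 0.001, "twist": 0}, {"tx": 0, "ty": 0, "tz": 0.0005, "twist": 0}, {"tx": 0, "ty": 0, "tz": 0, "twist": 0}])

```text
clock: 14.4
position: [0.4843, -0.2641, 0.0279]
ee_rot: [2.167, 2.273, 0.0]
force: [-0.5, 0.6, 5.8]
width: 0.237
gripper_force: 35.0
```

Call:
move_arm(motion=[{"tx": 0, "ty": 0, "tz": 0, "twist": 0}, {"tx": 0, "ty": 0, "tz": 0, "twist": 0}, {"tx": 0, "ty": 0, "tz": 0, "twist": 0}, {"tx": 0, "ty": 0, "tz": 0, "twist": 0}, {"tx": 0, "ty": 0, "tz": 0, "twist": 0}, {"tx": 0, "ty": 0, "tz": 0, "twist": 0}], gripper=-1)

```text
clock: 15.0
position: [0.4838, -0.2638, 0.027]
ee_rot: [-2.168, -2.274, 0.0]
force: [0.3, -0.1, -0.6]
width: 0.705
gripper_force: 0.0
```

Call:
move_arm(motion=[{"tx": 0, "ty": 0, "tz": -0.04, "twist": 0}, {"tx": 0, "ty": 0, "tz": -0.045, "twist": 0}, {"tx": 0.02, "ty": 0, "tz": -0.045, "twist": 0}, {"tx": 0.02, "ty": 0, "tz": -0.045, "twist": 0}, {"tx": 0.02, "ty": 0, "tz": -0.045, "twist": 0}, {"tx": 0.045, "ty": 0.005, "tz": 0, "twist": 0}, {"tx": 0.045, "ty": 0.005, "tz": 0, "twist": 0}, {"tx": 0.045, "ty": 0.005, "tz": 0, "twist": 0}, {"tx": 0.045, "ty": 0.005, "tz": 0, "twist": 0}, {"tx": 0.045, "ty": 0.005, "tz": 0, "twist": 0}, {"tx": 0.045, "ty": 0.005, "tz": 0, "twist": 0}, {"tx": 0.045, "ty": 0.005, "tz": 0, "twist": 0}])

```text
clock: 16.2
position: [0.5006, 0.1141, 0.2472]
ee_rot: [2.168, 2.273, 0.0]
force: [0.8, 0.2, -0.2]
width: 1.001
gripper_force: 0.0
```

Call:
move_arm(motion=[{"tx": 0.045, "ty": 0.005, "tz": 0, "twist": 0}, {"tx": 0.045, "ty": 0.005, "tz": 0, "twist": 0}, {"tx": 0.045, "ty": 0.005, "tz": 0, "twist": 0}, {"tx": 0.045, "ty": 0.005, "tz": 0, "twist": 0}, {"tx": 0, "ty": 0, "tz": 0, "twist": -0.076}, {"tx": 0, "ty": 0, "tz": 0, "twist": -0.076}, {"tx": 0, "ty": 0, "tz": 0, "twist": -0.076}, {"tx": 0, "ty": 0, "tz": 0, "twist": 0}, {"tx": 0, "ty": 0, "tz": 0, "twist": 0}])

```text
clock: 17.1
position: [0.5121, 0.293, 0.2469]
ee_rot: [-1.733, -2.62, 0.0]
force: [0.3, -1.7, -0.3]
width: 1.003
gripper_force: 0.0
```

```bash
python3 - <<'E'
from h import *
s=arm.observe(); c=arm.calibration("wrist"); print(s["clock"],s["position"]*1000,s["joints"].round(2)); print(yaw_tool().round(3))
im=arm.get_image("wrist"); cv2.imwrite("pics/w6.png",im[:,:,::-1])
print(rect("wrist","bridge",.012,c),rect("wrist","bridge",.022,c),pts("wrist","bridge",0,c))
E
```

```text
17.1 [512.14961986 293.03628257 246.87474119] [-0.1   0.45 -0.75  1.56  0.32  1.26 -0.49]
[[-0.392  0.92  -0.   ]
 [ 0.92   0.392 -0.   ]
 [ 0.    -0.    -1.   ]]
(0.59, array([482.2, 382.3, 179.7,  42.5]), -68.2) (0.59, array([482.3, 381.8, 175.4,  41.4]), -68.2) [(array([480.4, 380.1]), 0.83)]
```

View pics/w6.png

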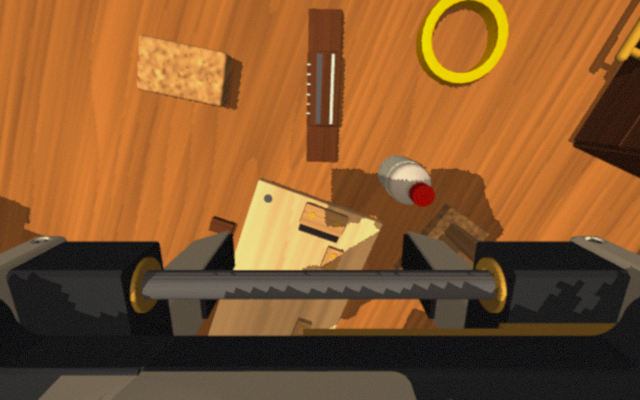

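```bash
python3 - <<'E'
from h import *
c=arm.calibration("wrist"); R=yaw_tool()
b=np.array([482,381.5])
for p,z in (((422,195),.12),((398,170),.0),((415,210),.0)):
    q=w("wrist",p,z,c)*1000; print(q.round(),(R[:2,:2].T@(q-b)).round())
print(pts("wrist","glue",0,c),pts("wrist","tape",0,c))
print("bridge TCP move",delta(*(b-np.array([512.1,293.0]))))
E
```

```text
[614. 324.] [-104.   99.]
[617. 328.] [-102.  104.]
[666. 287.] [-160.  132.]
[(array([610.5, 322.4]), 0.82)] []
bridge TCP move [0.0932 0.0072]
```

Call:
move_arm(motion=[{"tx": 0.047, "ty": 0.004, "tz": 0, "twist": 0}, {"tx": 0.046, "ty": 0.003, "tz": 0, "twist": 0.014}, {"tx": 0, "ty": 0, "tz": 0.045, "twist": 0}, {"tx": 0, "ty": 0, "tz": 0.045, "twist": 0}, {"tx": 0, "ty": 0, "tz": 0.045, "twist": 0}, {"tx": 0, "ty": 0, "tz": 0.045, "twist": 0}, {"tx": 0, "ty": 0, "tz": 0.04, "twist": 0}, {"tx": 0, "ty": 0, "tz": 0.018, "twist": 0}, {"tx": 0, "ty": 0, "tz": 0, "twist": 0}, {"tx": 0, "ty": 0, "tz": 0, "twist": 0}])

```text
clock: 18.4
position: [0.482, 0.3819, 0.0096]
ee_rot: [-1.757, -2.604, -0.001]
force: [-0.0, 1.1, -0.3]
width: 1.0
gripper_force: 0.0
```

Call:
move_arm(motion=[{"tx": 0, "ty": 0, "tz": 0.004, "twist": 0}, {"tx": 0, "ty": 0, "tz": 0, "twist": 0}, {"tx": 0, "ty": 0, "tz": 0, "twist": 0}, {"tx": 0, "ty": 0, "tz": 0, "twist": 0}, {"tx": 0, "ty": 0, "tz": 0, "twist": 0}, {"tx": 0, "ty": 0, "tz": 0, "twist": 0}, {"tx": 0, "ty": 0, "tz": 0, "twist": 0}, {"tx": 0, "ty": 0, "tz": 0, "twist": 0}, {"tx": 0, "ty": 0, "tz": 0, "twist": 0}, {"tx": 0, "ty": 0, "tz": 0, "twist": 0}], gripper=1, squeeze=30)

```text
clock: 19.4
position: [0.4818, 0.3814, 0.005]
ee_rot: [-1.757, -2.605, 0.0]
force: [0.6, -1.0, -0.1]
width: 0.183
gripper_force: 0.0
```

The opening is well under 40 mm, so the bridge slipped out or is not between the fingers. I'll check.

```bash
python3 - <<'E'
from h import *
s=arm.observe(); c=arm.calibration("wrist"); print(s["clock"],s["position"]*1000,s["width"],s["gripper_force"])
im=arm.get_image("wrist"); cv2.imwrite("pics/w7.png",im[:,:,::-1])
print(rect("wrist","bridge",.012,c),pts("wrist","bridge",0,c))
arm.get_image("top");print(rect("top","bridge",.012))
E
```

```text
19.4 [481.83605523 381.39874508   4.96172877] 0.1830541858769624 0.0
(0.87, array([468.9, 414.4, 111.7,  42.5]), -68.3) [(array([481.1, 384.4]), 0.58)]
(0.64, array([449.9, 455.9,  34.3,  21.4]), 28.7)
```

View pics/w7.png

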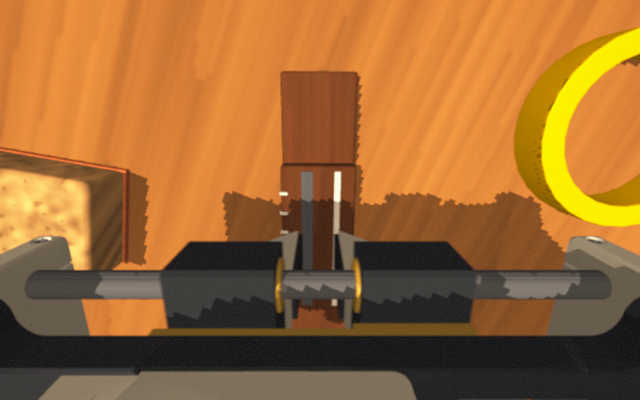

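Call:
move_arm(motion=[{"tx": 0, "ty": 0, "tz": 0, "twist": 0}, {"tx": 0, "ty": 0, "tz": 0, "twist": 0}, {"tx": 0, "ty": 0, "tz": 0, "twist": 0}, {"tx": 0, "ty": 0, "tz": 0, "twist": 0}])

```text
clock: 20.05
position: [0.4819, 0.3814, 0.005]
ee_rot: [1.757, 2.605, 0.0]
force: [0.2, 0.3, 0.1]
width: 0.007
gripper_force: 0.0
```

```bash
python3 - <<'E'
from h import *
s=arm.observe(); c=arm.calibration("wrist"); print(s["clock"],s["position"]*1000,s["width"],s["gripper_force"],s["force"],s["ft_torque"])
im=arm.get_image("wrist"); cv2.imwrite("pics/w8.png",im[:,:,::-1])
# row profiles across the fingers: brightness
for r in (225,232,238,244,250,256,265): print(r,[tuple(int(v) for v in im[r,x]) for x in range(276,366,6)])
T=c["T"]; 
for d in (0,10,20,30):
  for sx in (-8.5,8.5):
    R=yaw_tool(); p=s["position"]+R@np.array([0,sx/1000,-d/1000]); q=np.linalg.inv(T)@np.r_[p,1]; print(d,sx,(c["K"]@q[:3]/q[2])[:2].round())
E
```

```text
20.05 [481.85947641 381.43147267   5.02172501] 0.007319446450253274 0.0 [0.24501226 0.30367504 0.13801475] [-0.040353   -0.10056835 -0.05370179]
225 [(113, 64, 26), (86, 49, 28), (75, 39, 25), (74, 37, 23), (81, 48, 36), (67, 64, 60), (71, 53, 40), (73, 40, 25), (71, 39, 21), (76, 43, 31), (194, 170, 142), (72, 41, 20), (76, 40, 23), (117, 69, 33), (133, 76, 36)]
232 [(121, 71, 35), (181, 156, 129), (116, 95, 78), (80, 46, 29), (79, 45, 27), (86, 77, 68), (121, 106, 84), (69, 34, 20), (125, 112, 90), (89, 64, 49), (187, 165, 135), (72, 34, 16), (73, 40, 25), (122, 74, 38), (139, 81, 39)]
238 [(121, 72, 32), (96, 57, 25), (80, 48, 33), (124, 109, 88), (127, 111, 90), (128, 114, 92), (119, 103, 84), (43, 27, 25), (125, 109, 88), (127, 113, 90), (126, 111, 91), (123, 106, 88), (81, 47, 33), (126, 76, 38), (142, 84, 41)]
244 [(29, 24, 27), (31, 31, 32), (26, 29, 31), (33, 33, 37), (32, 27, 29), (28, 25, 28), (117, 106, 86), (43, 29, 20), (124, 111, 89), (31, 23, 31), (29, 29, 30), (30, 26, 30), (25, 27, 29), (32, 30, 34), (33, 30, 31)]
250 [(31, 32, 30), (24, 27, 26), (28, 29, 31), (31, 26, 30), (24, 23, 24), (26, 26, 28), (105, 92, 77), (47, 28, 24), (118, 102, 83), (27, 27, 25), (30, 28, 30), (25, 23, 28), (28, 22, 28), (34, 29, 35), (28, 28, 29)]
256 [(27, 27, 29), (29, 28, 29), (28, 30, 27), (32, 29, 28), (31, 29, 30), (26, 26, 27), (95, 84, 70), (43, 26, 23), (113, 99, 82), (32, 30, 30), (30, 28, 30), (32, 31, 33), (33, 29, 32), (29, 29, 30), (31, 27, 27)]
265 [(30, 28, 29), (28, 27, 23), (29, 26, 26), (28, 26, 32), (35, 32, 32), (26, 24, 26), (81, 58, 21), (42, 29, 22), (147, 105, 35), (27, 24, 31), (27, 25, 28), (32, 26, 27), (32, 29, 28), (30, 29, 29), (28, 23, 28)]
0 -8.5 [303. 233.]
0 8.5 [331. 233.]
10 -8.5 [302. 240.]
10 8.5 [331. 240.]
20 -8.5 [301. 247.]
20 8.5 [332. 247.]
30 -8.5 [300. 255.]
30 8.5 [333. 255.]
```

Call:
move_arm(motion=[{"tx": 0, "ty": 0, "tz": -0.005, "twist": 0}, {"tx": 0, "ty": 0, "tz": 0, "twist": 0}, {"tx": 0, "ty": 0, "tz": 0, "twist": 0}, {"tx": 0, "ty": 0, "tz": 0, "twist": 0}, {"tx": 0, "ty": 0, "tz": 0, "twist": 0}, {"tx": 0, "ty": 0, "tz": 0, "twist": 0}, {"tx": 0, "ty": 0, "tz": 0, "twist": 0}, {"tx": 0, "ty": 0, "tz": 0, "twist": 0}, {"tx": 0, "ty": 0, "tz": 0, "twist": 0}, {"tx": 0, "ty": 0, "tz": 0.005, "twist": 0}, {"tx": 0, "ty": 0, "tz": 0.002, "twist": 0}, {"tx": 0, "ty": 0, "tz": 0, "twist": 0}], gripper=-0.5)

```text
clock: 21.3
position: [0.4816, 0.3811, 0.0024]
ee_rot: [-1.757, -2.604, 0.001]
force: [-0.1, 0.2, 0.4]
width: 0.753
gripper_force: 0.0
```

Call:
move_arm(motion=[{"tx": 0, "ty": 0, "tz": 0.002, "twist": 0}, {"tx": 0, "ty": 0, "tz": 0.002, "twist": 0}, {"tx": 0, "ty": 0, "tz": 0, "twist": 0}])

```text
clock: 21.6
position: [0.4817, 0.3813, -0.0013]
ee_rot: [-1.757, -2.604, 0.001]
force: [-0.3, 0.3, -0.4]
width: 0.747
gripper_force: 0.0
```

Call:
move_arm(motion=[{"tx": 0, "ty": 0, "tz": 0.002, "twist": 0}, {"tx": 0, "ty": 0, "tz": 0.002, "twist": 0}, {"tx": 0, "ty": 0, "tz": 0.002, "twist": 0}, {"tx": 0, "ty": 0, "tz": 0, "twist": 0}])

```text
clock: 22.0
position: [0.4817, 0.3812, -0.0074]
ee_rot: [-1.757, -2.605, 0.001]
force: [0.2, -0.5, 0.4]
width: 0.75
gripper_force: 0.0
```

Call:
move_arm(motion=[{"tx": 0, "ty": 0, "tz": 0.002, "twist": 0}, {"tx": 0, "ty": 0, "tz": 0.002, "twist": 0}, {"tx": 0, "ty": 0, "tz": 0, "twist": 0}])

```text
clock: 22.3
position: [0.4817, 0.3812, -0.0113]
ee_rot: [-1.757, -2.604, 0.001]
force: [-0.3, -0.1, -1.2]
width: 0.751
gripper_force: 0.0
```

Call:
move_arm(motion=[{"tx": 0, "ty": 0, "tz": 0.002, "twist": 0}, {"tx": 0, "ty": 0, "tz": 0.002, "twist": 0}, {"tx": 0, "ty": 0, "tz": 0, "twist": 0}])

```text
clock: 22.6
position: [0.4817, 0.3812, -0.0153]
ee_rot: [-1.757, -2.605, 0.001]
force: [0.5, -1.0, -0.1]
width: 0.749
gripper_force: 0.0
```

Call:
move_arm(motion=[{"tx": 0, "ty": 0, "tz": 0, "twist": 0}, {"tx": 0, "ty": 0, "tz": 0, "twist": 0}, {"tx": 0, "ty": 0, "tz": 0, "twist": 0}, {"tx": 0, "ty": 0, "tz": 0, "twist": 0}, {"tx": 0, "ty": 0, "tz": 0, "twist": 0}, {"tx": 0, "ty": 0, "tz": 0, "twist": 0}, {"tx": 0, "ty": 0, "tz": 0, "twist": 0}], gripper=1)

```text
clock: 23.3
position: [0.4819, 0.3815, -0.0149]
ee_rot: [1.757, 2.605, 0.0]
force: [-0.1, 0.1, 0.2]
width: 0.433
gripper_force: 30.0
```

The bridge is gripped now (39.8 mm, 30 N). The tips sit about 20 mm higher than the stated TCP, so I'll allow for that.

Call:
move_arm(motion=[{"tx": 0, "ty": 0, "tz": -0.03, "twist": 0}, {"tx": 0, "ty": 0, "tz": -0.045, "twist": 0}, {"tx": 0, "ty": 0, "tz": -0.045, "twist": 0.0714}, {"tx": 0, "ty": 0, "tz": 0, "twist": 0.0714}, {"tx": 0, "ty": 0, "tz": 0, "twist": 0.0714}, {"tx": -0.0453, "ty": 0.0042, "tz": 0, "twist": 0}, {"tx": -0.0453, "ty": 0.0042, "tz": 0, "twist": 0}, {"tx": -0.0453, "ty": 0.0042, "tz": 0, "twist": 0}, {"tx": -0.0453, "ty": 0.0042, "tz": 0, "twist": 0}, {"tx": -0.0453, "ty": 0.0042, "tz": 0, "twist": 0}, {"tx": -0.0453, "ty": 0.0042, "tz": 0, "twist": 0}, {"tx": 0, "ty": 0, "tz": 0, "twist": 0}])

```text
clock: 24.5
position: [0.5206, 0.1024, 0.1041]
ee_rot: [2.177, 2.261, -0.007]
force: [-0.8, -0.3, -2.1]
width: 0.434
gripper_force: 30.0
```

```bash
python3 - <<'E'
from h import *
s=arm.observe(); c=arm.calibration("wrist"); print(s["clock"],s["position"]*1000,s["width"],s["gripper_force"],s["joints"].round(2)); R=yaw_tool(); print(R.round(4))
im=arm.get_image("wrist"); cv2.imwrite("pics/w9.png",im[:,:,::-1])
zb=s["position"][2]+.0149
r=arm.regions_of("wrist","bridge"); m=r[0]["region"]; ys,xs=np.where(m); print(r[0]["conf"],xs.min(),xs.max(),ys.min(),ys.max())
row=ys.min(); print("bridge +y end top",w("wrist",(xs[ys<=row+2].mean(),row),zb+.012,c)*1000)
print(pts("wrist","pad_face",.024,c),pts("wrist","fence",.018,c))
t=np.array([551,111.3]); print(delta(*(t-s["position"][:2]*1000)))
E
```

```text
24.5 [520.61176161 102.38895862 104.08105134] 0.4340094429599493 29.982611685991287 [ 0.16  0.47 -0.62  1.88  0.35  0.9  -0.59]
[[-0.0377  0.9993 -0.0015]
 [ 0.9993  0.0377 -0.0051]
 [-0.0051 -0.0017 -1.    ]]
0.72 275 362 66 328
bridge +y end top [516.54282195 193.9634085 ]
[(array([549.1, 202.2]), 0.77)] [(array([571. , 116.7]), 0.8), (array([432.3, 121.2]), 0.31)]
[0.0074 0.0308]
```

Call:
move_arm(motion=[{"tx": 0.003, "ty": 0, "tz": 0.03, "twist": 0}, {"tx": 0.003, "ty": 0, "tz": 0.03, "twist": 0}, {"tx": 0, "ty": 0, "tz": 0.01, "twist": 0}, {"tx": 0, "ty": 0.015, "tz": 0, "twist": 0}, {"tx": 0, "ty": 0.015, "tz": 0, "twist": 0}, {"tx": 0, "ty": 0, "tz": 0, "twist": 0}, {"tx": 0, "ty": 0, "tz": 0, "twist": 0}])

```text
clock: 25.4
position: [0.5494, 0.1195, 0.0354]
ee_rot: [-2.167, -2.275, -0.0]
force: [-0.3, -0.2, -1.5]
width: 0.431
gripper_force: 30.0
```

```bash
python3 - <<'E'
from h import *
s=arm.observe(); c=arm.calibration("wrist"); print(s["clock"],s["position"]*1000,s["force"]); R=yaw_tool(); print(R.round(4), np.degrees(np.arctan2(R[1,0],R[0,0])))
im=arm.get_image("wrist"); cv2.imwrite("pics/w10.png",im[:,:,::-1])
zb=s["position"][2]+.0149
r=arm.regions_of("wrist","bridge"); m=r[0]["region"]; ys,xs=np.where(m); print(r[0]["conf"],xs.min(),xs.max(),ys.min(),ys.max())
row=ys.min(); print("bridge +y end top",w("wrist",(xs[ys<=row+2].mean(),row),zb+.012,c)*1000)
print(pts("wrist","pad_face",.024,c),pts("wrist","fence",.018,c))
t=np.array([551,109.3]); print(delta(*(t-s["position"][:2]*1000)))
E
```

```text
25.4 [549.37935495 119.51705083  35.35132574] [-0.25562276 -0.20519984 -1.54442431]
[[-4.860e-02  9.988e-01 -0.000e+00]
 [ 9.988e-01  4.860e-02  4.000e-04]
 [ 4.000e-04 -0.000e+00 -1.000e+00]] 92.78561035082348
0.98 275 362 66 329
bridge +y end top [543.80950411 210.94843483]
[] [(array([572.5, 115.8]), 0.61)]
[-0.0103  0.0011]
```

Call:
move_arm(motion=[{"tx": -0.0105, "ty": 0, "tz": 0, "twist": 0}, {"tx": 0, "ty": 0, "tz": 0, "twist": 0}, {"tx": 0, "ty": 0, "tz": 0.012, "twist": 0}, {"tx": 0, "ty": 0, "tz": 0.012, "twist": 0}, {"tx": 0, "ty": 0, "tz": 0.005, "twist": 0}, {"tx": 0, "ty": 0, "tz": 0.002, "twist": 0}, {"tx": 0, "ty": 0, "tz": 0, "twist": 0}, {"tx": 0, "ty": 0, "tz": 0, "twist": 0}])

```text
clock: 26.4
position: [0.5502, 0.1083, 0.0039]
ee_rot: [-2.168, -2.274, -0.0]
force: [0.2, 0.5, -1.9]
width: 0.431
gripper_force: 30.0
```

Call:
move_arm(motion=[{"tx": 0, "ty": 0, "tz": 0.0006, "twist": 0}, {"tx": 0, "ty": 0.0015, "tz": 0, "twist": 0}, {"tx": 0, "ty": 0.0015, "tz": 0, "twist": 0}, {"tx": 0, "ty": 0.001, "tz": 0, "twist": 0}, {"tx": 0, "ty": 0, "tz": 0, "twist": 0}])

```text
clock: 26.9
position: [0.5524, 0.1081, 0.0032]
ee_rot: [-2.166, -2.274, 0.004]
force: [-6.3, -0.6, 1.9]
width: 0.43
gripper_force: 30.0
```

Call:
move_arm(motion=[{"tx": 0, "ty": 0.001, "tz": 0, "twist": 0}, {"tx": 0, "ty": 0, "tz": 0, "twist": 0}])

```text
clock: 27.1
position: [0.5524, 0.1081, 0.0031]
ee_rot: [-2.165, -2.274, 0.006]
force: [-9.1, -1.6, 4.6]
width: 0.431
gripper_force: 30.0
```

Call:
move_arm(motion=[{"tx": 0, "ty": -0.0012, "tz": -0.0003, "twist": 0}, {"tx": 0.0015, "ty": 0, "tz": 0, "twist": 0}, {"tx": 0.001, "ty": 0, "tz": 0, "twist": 0}, {"tx": 0, "ty": 0, "tz": 0, "twist": 0}])

```text
clock: 27.5
position: [0.5523, 0.1094, 0.0031]
ee_rot: [-2.168, -2.273, 0.006]
force: [-6.3, -2.6, -0.1]
width: 0.431
gripper_force: 30.0
```

Call:
move_arm(motion=[{"tx": 0.001, "ty": 0, "tz": 0, "twist": 0}, {"tx": 0, "ty": 0, "tz": 0, "twist": 0}])

```text
clock: 27.7
position: [0.5522, 0.11, 0.0031]
ee_rot: [-2.168, -2.273, 0.006]
force: [-6.2, -4.0, -0.5]
width: 0.431
gripper_force: 30.0
```

Call:
move_arm(motion=[{"tx": 0.001, "ty": 0, "tz": 0, "twist": 0}, {"tx": 0, "ty": 0, "tz": 0, "twist": 0}])

```text
clock: 27.9
position: [0.5522, 0.111, 0.0031]
ee_rot: [-2.168, -2.273, 0.006]
force: [-5.7, -4.6, 0.4]
width: 0.433
gripper_force: 30.0
```

Call:
move_arm(motion=[{"tx": 0.001, "ty": -0.0005, "tz": 0, "twist": 0}, {"tx": 0.001, "ty": 0, "tz": 0, "twist": 0}, {"tx": 0, "ty": 0, "tz": 0, "twist": 0}])

```text
clock: 28.2
position: [0.5521, 0.1137, 0.0032]
ee_rot: [-2.168, -2.273, 0.004]
force: [-5.1, -2.0, -1.4]
width: 0.428
gripper_force: 30.0
```

```bash
python3 - <<'E'
from h import *
s=arm.observe(); c=arm.calibration("wrist"); print(s["clock"],s["position"]*1000,s["force"])
im=arm.get_image("wrist"); cv2.imwrite("pics/w11.png",im[:,:,::-1])
f=lambda p,z:(w("wrist",p,z,c)*1000).round(1)
g=cv2.cvtColor(im,cv2.COLOR_RGB2GRAY)
for x in (335,345,355): print(x,[int(v) for v in g[20:90,x]])
for n in("bridge","pad_face"):
    r=arm.regions_of("wrist",n); 
    if r: ys,xs=np.where(r[0]["region"]); print(n,r[0]["conf"],xs.min(),xs.max(),ys.min(),ys.max(), f((xs.mean(),ys.min()),.03),f((xs.mean(),ys.max()),.03))
E
```

```text
28.2 [552.05476828 113.66829604   3.21429419] [-5.12243961 -2.03740629 -1.38049341]
335 [168, 168, 172, 174, 173, 171, 175, 174, 175, 175, 178, 178, 181, 182, 183, 184, 187, 181, 173, 153, 133, 95, 54, 41, 37, 44, 43, 44, 45, 45, 41, 37, 43, 41, 41, 44, 42, 38, 41, 38, 40, 43, 43, 38, 37, 30, 43, 63, 72, 70, 76, 76, 75, 76, 76, 75, 75, 76, 72, 77, 76, 78, 78, 72, 73, 76, 74, 76, 73, 74]
345 [171, 171, 173, 171, 171, 173, 173, 172, 174, 174, 177, 178, 180, 184, 183, 183, 187, 181, 172, 154, 131, 93, 55, 39, 46, 44, 39, 40, 38, 41, 42, 36, 37, 37, 44, 42, 40, 44, 42, 41, 44, 44, 40, 42, 33, 35, 38, 64, 71, 72, 80, 76, 73, 74, 79, 76, 78, 77, 80, 74, 75, 78, 76, 76, 77, 77, 78, 77, 80, 74]
355 [169, 170, 169, 172, 174, 170, 173, 174, 172, 174, 177, 181, 183, 181, 184, 186, 185, 181, 172, 154, 128, 94, 48, 38, 38, 40, 42, 36, 38, 39, 41, 39, 42, 45, 40, 37, 40, 42, 40, 41, 38, 36, 38, 41, 32, 28, 42, 60, 72, 75, 77, 75, 79, 76, 78, 79, 81, 77, 77, 75, 80, 79, 79, 79, 74, 77, 80, 76, 74, 77]
bridge 0.64 274 361 67 328 [548.6 204.8] [555.1  67.2]
pad_face 0.66 255 380 42 68 [548.2 215. ] [548.7 204.4]
```

Call:
move_arm(motion=[{"tx": 0, "ty": 0, "tz": 0, "twist": 0}, {"tx": 0, "ty": 0, "tz": 0, "twist": 0}, {"tx": 0, "ty": 0, "tz": 0, "twist": 0}, {"tx": 0, "ty": 0, "tz": 0, "twist": 0}, {"tx": 0, "ty": 0, "tz": -0.02, "twist": 0}, {"tx": 0, "ty": -0.02, "tz": -0.02, "twist": 0}, {"tx": -0.02, "ty": -0.03, "tz": -0.03, "twist": 0}, {"tx": -0.03, "ty": -0.03, "tz": -0.02, "twist": 0}, {"tx": -0.045, "ty": 0, "tz": -0.02, "twist": 0}, {"tx": -0.045, "ty": 0, "tz": -0.02, "twist": 0}, {"tx": -0.045, "ty": 0, "tz": -0.02, "twist": 0}, {"tx": 0, "ty": 0, "tz": 0, "twist": 0}], gripper=-0.3)

```text
clock: 29.55
position: [0.4835, -0.0813, 0.1559]
ee_rot: [2.176, 2.259, -0.0]
force: [-0.5, 0.6, -0.7]
width: 0.649
gripper_force: 0.0
```

```bash
cat > meas.py <<'E'
from h import *
def line(r):
    s=arm.observe(); c=arm.calibration("wrist"); print(s["clock"],(s["position"]*1000).round(1)); R=yaw_tool(); print("toolx",np.degrees(np.arctan2(R[1,0],R[0,0])).round(2))
    im=arm.get_image("wrist"); cv2.imwrite("pics/%s.png"%r,im[:,:,::-1])
    B=np.array([546.5,79.]); a=.0475; Rb=np.array([[np.cos(a),-np.sin(a)],[np.sin(a),np.cos(a)]])
    for q,z in (("bridge",.018),("cam_base",.018),("knob",.062),("pad_face",.024),("fence",.018)):
        print(q,[(p,(Rb.T@(p-B)).round(1),k) for p,k in pts("wrist",q,z,c)[:2]])
    print(rect("wrist","bridge",.032,c))
    return c
E
python3 - <<'E'
from meas import *
line("w12")
E
```

```text
29.55 [483.5 -81.3 155.9]
toolx 92.15
bridge []
cam_base [(array([569.8,  -5.8]), array([ 19.2, -85.8]), 0.66), (array([709.5, -42.1]), array([ 157.1, -128.7]), 0.51)]
knob [(array([680. , -36.9]), array([ 127.8, -122.1]), 0.79)]
pad_face []
fence []
(0.59, array([555.1,  53.2,  57.5,  43.9]), -87.8)
```

```bash
python3 - <<'E'
from h import *
t=arm.get_image("top"); cv2.imwrite("pics/t13.png",t[:,:,::-1])
s=arm.observe(); print(s["position"],s["joints"].round(2))
a=t[150:200,300:420].copy(); 
# hand's far (+x) edge: dark columns; first row from top that is dark grey per column
hsv=cv2.cvtColor(t,cv2.COLOR_RGB2HSV)
for col in range(316,420,8):
    print(col,[tuple(int(v) for v in t[r,col]) for r in range(164,204,5)])
for z in (.2,.3,.4): print(z,(w("top",(345,185),z)*1000).round())
print(rect("top","lamp",.261))
E
```

```text
[ 0.48180466 -0.07251464  0.15333374] [ 0.56  0.35 -0.65  1.93  0.25  0.95 -0.17]
316 [(164, 102, 55), (171, 105, 58), (161, 88, 44), (219, 209, 136), (218, 186, 122), (224, 177, 117), (174, 148, 105), (220, 186, 118)]
324 [(81, 51, 24), (114, 71, 35), (101, 61, 34), (193, 134, 82), (183, 126, 76), (155, 109, 79), (176, 102, 50), (184, 112, 60)]
332 [(94, 13, 19), (89, 57, 28), (55, 43, 31), (79, 65, 51), (75, 59, 42), (50, 41, 30), (52, 44, 36), (30, 32, 33)]
340 [(88, 49, 25), (93, 54, 27), (60, 48, 42), (85, 67, 50), (91, 72, 54), (65, 51, 40), (86, 65, 51), (103, 80, 65)]
348 [(90, 57, 29), (99, 57, 35), (67, 47, 38), (89, 69, 51), (102, 81, 61), (73, 57, 45), (73, 57, 47), (70, 55, 42)]
356 [(166, 103, 60), (39, 28, 13), (76, 60, 45), (92, 69, 55), (94, 75, 57), (76, 62, 47), (75, 60, 49), (81, 62, 46)]
364 [(165, 97, 52), (82, 60, 41), (81, 64, 47), (81, 62, 47), (79, 61, 46), (84, 60, 46), (67, 51, 42), (66, 53, 37)]
372 [(162, 99, 54), (181, 115, 61), (163, 98, 57), (155, 93, 46), (166, 99, 55), (167, 103, 56), (111, 81, 58), (110, 89, 73)]
380 [(164, 101, 51), (178, 110, 59), (164, 100, 54), (161, 96, 49), (165, 101, 54), (161, 94, 55), (173, 106, 56), (176, 108, 60)]
388 [(163, 99, 48), (179, 109, 58), (166, 100, 55), (164, 101, 53), (166, 99, 51), (160, 98, 51), (175, 103, 57), (178, 108, 56)]
396 [(167, 102, 57), (180, 110, 59), (167, 101, 53), (171, 105, 60), (168, 104, 56), (163, 97, 50), (175, 105, 54), (180, 107, 57)]
404 [(167, 101, 56), (172, 105, 60), (171, 107, 58), (176, 108, 59), (172, 104, 54), (159, 94, 53), (173, 105, 56), (180, 106, 59)]
412 [(170, 102, 51), (169, 99, 53), (176, 105, 56), (175, 106, 59), (176, 107, 57), (165, 99, 57), (170, 98, 51), (174, 104, 56)]
0.2 [561. -80.]
0.3 [540. -74.]
0.4 [519. -69.]
(0.97, array([807.6,  30.9, 303.3, 251.1]), 4.8)
```

Call:
move_arm(motion=[{"tx": 0.04, "ty": 0.01, "tz": 0, "twist": -0.006}, {"tx": 0.038, "ty": 0.013, "tz": 0.02, "twist": 0}, {"tx": 0, "ty": 0, "tz": 0.035, "twist": 0}, {"tx": 0, "ty": 0, "tz": 0.03, "twist": 0}, {"tx": 0, "ty": 0.02, "tz": 0, "twist": 0}, {"tx": 0, "ty": 0.02, "tz": 0, "twist": 0}, {"tx": 0, "ty": 0.02, "tz": 0, "twist": 0}, {"tx": 0, "ty": 0, "tz": 0, "twist": 0}, {"tx": 0, "ty": 0, "tz": 0, "twist": 0}], gripper=-1)

```text
clock: 30.9
position: [0.5605, 0.0094, 0.0683]
ee_rot: [-2.156, -2.284, 0.001]
force: [-0.1, -0.2, -0.1]
width: 0.997
gripper_force: 0.0
```

```bash
python3 - <<'E'
from meas import *
line("w14"); s=arm.observe(); print(s["width"],s["force"],s["joints"].round(2)); print(delta(*(np.array([562.5,8.5])-s["position"][:2]*1000)))
E
```

```text
30.9 [560.5   9.4  68.3]
toolx 93.32
bridge [(array([552.3, 116.2]), array([ 7.6, 36.9]), 0.72)]
cam_base [(array([570.4,  -3.6]), array([ 20. , -83.6]), 0.63)]
knob []
pad_face []
fence [(array([572.3, 116.2]), array([27.5, 35.9]), 0.6)]
(0.6, array([553.8,  86. , 118.2,  41.7]), -87.3)
0.9998620143368566 [0.36244888 0.47846081 0.53861359] [ 0.31  0.56 -0.59  1.85  0.4   0.86 -0.42]
[-0.0001  0.002 ]
```

Call:
move_arm(motion=[{"tx": 0, "ty": 0.002, "tz": 0.02, "twist": 0}, {"tx": 0, "ty": 0, "tz": 0.02, "twist": 0}, {"tx": 0, "ty": 0, "tz": 0.014, "twist": 0}, {"tx": 0, "ty": 0, "tz": 0, "twist": 0}, {"tx": 0, "ty": 0, "tz": 0, "twist": 0}])

```text
clock: 31.75
position: [0.5628, 0.0089, 0.0149]
ee_rot: [-2.157, -2.284, 0.0]
force: [0.7, -0.2, 0.6]
width: 0.999
gripper_force: 0.0
```

Call:
move_arm(motion=[{"tx": -0.004, "ty": 0, "tz": 0, "twist": 0}, {"tx": -0.004, "ty": 0, "tz": 0, "twist": 0}, {"tx": -0.004, "ty": 0, "tz": 0, "twist": 0}, {"tx": 0, "ty": 0, "tz": 0, "twist": 0}])

```text
clock: 32.15
position: [0.564, -0.0036, 0.0152]
ee_rot: [2.157, 2.283, 0.001]
force: [-0.4, 1.2, 0.7]
width: 0.998
gripper_force: 0.8
```

Call:
move_arm(motion=[{"tx": -0.004, "ty": -0.0007, "tz": 0, "twist": 0}, {"tx": -0.0041, "ty": -0.0008, "tz": 0, "twist": 0}, {"tx": -0.0044, "ty": -0.0011, "tz": 0, "twist": 0}, {"tx": -0.0044, "ty": -0.0011, "tz": 0, "twist": 0}, {"tx": -0.004, "ty": -0.0019, "tz": 0, "twist": 0}, {"tx": -0.0041, "ty": -0.0019, "tz": 0, "twist": 0}, {"tx": 0, "ty": 0, "tz": 0, "twist": 0}])

```text
clock: 32.85
position: [0.5572, -0.03, 0.0146]
ee_rot: [2.159, 2.282, -0.001]
force: [0.8, 1.1, 0.7]
width: 1.002
gripper_force: 0.6
```

```bash
python3 - <<'E'
from h import *
s=arm.observe(); print(s["clock"],(s["position"]*1000).round(1),s["force"].round(1),s["gripper_force"])
t=arm.get_image("top"); arm.get_image("scene")
print("top",pts("top","knob",.062),"scene",pts("scene","knob",.062))
E
```

```text
32.85 [557.2 -30.   14.6] [0.8 1.1 0.7] 0.5861427448689938
top [] scene [(array([632.9, -90.2]), 0.67)]
```

Call:
move_arm(motion=[{"tx": -0.0036, "ty": -0.0026, "tz": 0, "twist": 0}, {"tx": -0.0035, "ty": -0.0026, "tz": 0, "twist": 0}, {"tx": -0.0016, "ty": -0.0017, "tz": 0, "twist": 0}, {"tx": 0, "ty": 0, "tz": 0, "twist": 0}])

```text
clock: 33.45
position: [0.5508, -0.0381, 0.0148]
ee_rot: [2.158, 2.283, -0.0]
force: [0.9, 1.1, 1.0]
width: 1.0
gripper_force: 0.7
```

```bash
python3 - <<'E'
from h import *
s=arm.observe(); print(s["clock"],(s["position"]*1000).round(1),s["force"].round(1),s["gripper_force"])
arm.get_image("scene"); arm.get_image("top")
for _ in range(2): print("top",pts("top","knob",.062),"scene",pts("scene","knob",.062))
for cam in("scene","top"):
  r=arm.regions_of(cam,"knob")
  im=cv2.cvtColor(arm.get_image(cam),cv2.COLOR_RGB2HSV); m=cv2.inRange(im,(0,180,90),(6,255,255))|cv2.inRange(im,(174,180,90),(180,255,255))
  n,l,st,ce=cv2.connectedComponentsWithStats(m)
  print(cam,[(st[i,4],st[i,:4].tolist(),(w(cam,ce[i],.062)*1000).round(1)) for i in range(1,n) if st[i,4]>8])
E
```

```text
33.45 [550.8 -38.1  14.8] [0.9 1.1 1. ] 0.7010382344014943
top [] scene [(array([ 615.4, -108.2]), 0.82)]
top [] scene [(array([ 615.4, -108.2]), 0.82)]
scene [(np.int32(94), [112, 142, 11, 25], array([ 905.8, -641. ])), (np.int32(114), [129, 163, 12, 27], array([ 905.9, -488.3])), (np.int32(24), [276, 192, 8, 9], array([624.6, -96.4])), (np.int32(85), [384, 270, 9, 11], array([580.9, 302.2]))]
top [(np.int32(71), [415, 85, 10, 14], array([ 954.9, -372.7])), (np.int32(68), [451, 86, 11, 13], array([ 955.4, -512.6])), (np.int32(32), [227, 172, 7, 6], array([625.4, 336.8]))]
```

Call:
move_arm(motion=[{"tx": -0.002, "ty": -0.0023, "tz": 0, "twist": 0}, {"tx": -0.002, "ty": -0.0024, "tz": 0, "twist": 0}, {"tx": -0.0017, "ty": -0.0023, "tz": 0, "twist": 0}, {"tx": 0, "ty": 0, "tz": 0, "twist": 0}])

```text
clock: 34.35
position: [0.544, -0.0442, 0.0148]
ee_rot: [2.158, 2.283, -0.001]
force: [1.2, 1.4, -0.0]
width: 1.001
gripper_force: 0.7
```

```bash
python3 - <<'E'
from h import *
s=arm.observe(); print(s["clock"],(s["position"]*1000).round(1),s["force"].round(1),s["gripper_force"])
arm.get_image("scene")
print("scene",pts("scene","knob",.062))
im=arm.get_image("wrist")
print("wrist",pts("wrist","knob",.062))
E
```

```text
34.35 [544.  -44.2  14.8] [ 1.2  1.4 -0. ] 0.6915126912645064
scene [(array([ 600. , -119.6]), 0.75)]
wrist []
```

Call:
move_arm(motion=[{"tx": 0.005, "ty": 0.005, "tz": 0, "twist": 0}, {"tx": 0, "ty": 0, "tz": -0.035, "twist": 0}, {"tx": 0, "ty": 0, "tz": -0.035, "twist": 0}, {"tx": 0, "ty": 0, "tz": 0, "twist": 0}, {"tx": -0.026, "ty": 0.006, "tz": 0, "twist": 0}, {"tx": -0.026, "ty": 0.006, "tz": 0, "twist": 0}, {"tx": -0.026, "ty": 0.006, "tz": 0, "twist": 0}, {"tx": 0, "ty": 0, "tz": 0, "twist": 0}, {"tx": 0, "ty": 0, "tz": 0, "twist": 0}])

```text
clock: 35.45
position: [0.571, -0.1156, 0.0839]
ee_rot: [-2.158, -2.281, 0.001]
force: [0.3, 0.9, -0.2]
width: 1.0
gripper_force: 0.0
```

```bash
python3 - <<'E'
from meas import *
c=line("w15"); s=arm.observe(); print(s["force"].round(1))
arm.get_image("scene"); print("scene",pts("scene","knob",.062))
im=cv2.cvtColor(cv2.imread("pics/w15.png"),cv2.COLOR_BGR2HSV); m=cv2.inRange(im,(0,180,90),(6,255,255))|cv2.inRange(im,(174,180,90),(180,255,255))
n,l,st,ce=cv2.connectedComponentsWithStats(m)
print([(st[i,4],st[i,:4].tolist(),(w("wrist",ce[i],.083,c)*1000).round(1)) for i in range(1,n) if st[i,4]>30])
E
```

```text
35.45 [ 571.  -115.6   83.9]
toolx 93.18
bridge []
cam_base [(array([571.2,  -5.7]), array([ 20.7, -85.8]), 0.72)]
knob [(array([ 592.3, -113.1]), array([  36.6, -194.1]), 0.69)]
pad_face []
fence [(array([ 493.5, -242.4]), array([ -68.2, -318.5]), 0.39)]
None
[ 0.3  0.1 -0.1]
scene [(array([ 602.6, -120.4]), 0.85), (array([ 713. , -303.1]), 0.35)]
[(np.int32(1632), [330, 196, 41, 53], array([ 590.4, -107.7]))]
```

Call:
move_arm(motion=[{"tx": 0, "ty": 0, "tz": 0.02, "twist": 0}, {"tx": 0, "ty": 0, "tz": 0.02, "twist": 0}, {"tx": 0, "ty": 0, "tz": 0.008, "twist": 0}, {"tx": 0, "ty": 0, "tz": 0, "twist": 0}, {"tx": 0, "ty": -0.004, "tz": 0, "twist": 0}, {"tx": 0, "ty": -0.003, "tz": 0, "twist": 0}, {"tx": 0, "ty": 0, "tz": 0, "twist": 0}])

```text
clock: 36.6
position: [0.5644, -0.1159, 0.0375]
ee_rot: [2.157, 2.283, 0.0]
force: [0.1, 0.4, 0.3]
width: 1.001
gripper_force: 0.0
```

Call:
move_arm(motion=[{"tx": 0, "ty": -0.003, "tz": 0, "twist": 0}, {"tx": 0, "ty": 0, "tz": 0, "twist": 0}])

```text
clock: 36.8
position: [0.5612, -0.1161, 0.037]
ee_rot: [2.157, 2.283, -0.0]
force: [-0.1, -0.2, -0.5]
width: 1.002
gripper_force: 0.0
```

Call:
move_arm(motion=[{"tx": 0, "ty": -0.003, "tz": 0, "twist": 0}, {"tx": 0, "ty": 0, "tz": 0, "twist": 0}])

```text
clock: 37.0
position: [0.5581, -0.1162, 0.0367]
ee_rot: [-2.157, -2.284, 0.0]
force: [0.3, 0.8, -0.5]
width: 1.0
gripper_force: 0.0
```

Call:
move_arm(motion=[{"tx": 0, "ty": -0.002, "tz": 0, "twist": 0}, {"tx": 0, "ty": -0.001, "tz": 0, "twist": 0}, {"tx": 0, "ty": 0, "tz": 0, "twist": 0}])

```text
clock: 37.3
position: [0.5557, -0.1165, 0.0368]
ee_rot: [2.157, 2.283, 0.0]
force: [1.4, -1.0, 0.0]
width: 1.001
gripper_force: 0.5
```

Call:
move_arm(motion=[{"tx": 0, "ty": -0.002, "tz": 0, "twist": 0}, {"tx": 0, "ty": -0.001, "tz": 0, "twist": 0}, {"tx": 0, "ty": 0, "tz": 0, "twist": 0}])

```text
clock: 37.6
position: [0.5528, -0.1167, 0.0369]
ee_rot: [2.157, 2.283, 0.0]
force: [3.1, -1.2, 0.2]
width: 1.001
gripper_force: 1.2
```

Call:
move_arm(motion=[{"tx": 0, "ty": -0.002, "tz": 0, "twist": 0}, {"tx": 0, "ty": -0.001, "tz": 0, "twist": 0}, {"tx": 0, "ty": 0, "tz": 0, "twist": 0}])

```text
clock: 37.9
position: [0.5497, -0.1169, 0.0369]
ee_rot: [2.157, 2.283, 0.0]
force: [3.6, -2.1, -0.1]
width: 1.001
gripper_force: 1.7
```

Call:
move_arm(motion=[{"tx": 0, "ty": -0.002, "tz": 0, "twist": 0}, {"tx": 0, "ty": -0.001, "tz": 0, "twist": 0}, {"tx": 0, "ty": 0, "tz": 0, "twist": 0}])

```text
clock: 38.2
position: [0.5469, -0.1171, 0.0369]
ee_rot: [2.157, 2.283, 0.001]
force: [3.8, -2.6, -0.5]
width: 0.999
gripper_force: 2.0
```

Call:
move_arm(motion=[{"tx": 0, "ty": -0.002, "tz": 0, "twist": 0}, {"tx": 0, "ty": -0.001, "tz": 0, "twist": 0}, {"tx": 0, "ty": 0, "tz": 0, "twist": 0}])

```text
clock: 38.5
position: [0.5442, -0.1175, 0.0369]
ee_rot: [2.157, 2.282, 0.001]
force: [5.0, -3.2, 0.2]
width: 1.001
gripper_force: 2.4
```

Call:
move_arm(motion=[{"tx": 0, "ty": 0.008, "tz": 0, "twist": 0}, {"tx": 0, "ty": 0, "tz": -0.045, "twist": 0.005}, {"tx": 0, "ty": 0, "tz": 0, "twist": 0}, {"tx": 0.046, "ty": 0.0026, "tz": 0, "twist": 0}, {"tx": 0.046, "ty": 0.0026, "tz": 0, "twist": 0}, {"tx": 0.046, "ty": 0.0026, "tz": 0, "twist": 0}, {"tx": 0.046, "ty": 0.0026, "tz": 0, "twist": 0}, {"tx": 0.047, "ty": 0.0026, "tz": 0, "twist": 0}, {"tx": 0, "ty": 0, "tz": 0.03, "twist": 0}, {"tx": 0, "ty": 0, "tz": 0.027, "twist": 0}, {"tx": 0, "ty": 0, "tz": 0, "twist": 0}, {"tx": 0, "ty": 0, "tz": 0, "twist": 0}])

```text
clock: 39.7
position: [0.5524, 0.1151, 0.0246]
ee_rot: [-2.165, -2.275, 0.002]
force: [0.1, -0.5, -0.5]
width: 0.999
gripper_force: 0.0
```

```bash
cat > pad.py <<'E'
from h import *
def edges(im,c,cols):
    g=cv2.GaussianBlur(cv2.cvtColor(im,cv2.COLOR_RGB2GRAY),(5,1),0).astype(float); out=[]
    for x in cols:
        p=g[10:110,x]; d=np.where(p<50)[0]+10
        # longest dark run
        runs=np.split(d,np.where(np.diff(d)>1)[0]+1); r=max(runs,key=len); a,b=r[0],r[-1]
        def cross(i0,s,th):
            i=i0
            while g[i,x]<th: i+=s
            return i-s*(g[i,x]-th)/(g[i,x]-g[i-s,x])
        ra=cross(a,-1,100); rb=cross(b,1,55)
        pa,pb=w("wrist",(x,ra),.030,c)*1000,w("wrist",(x,rb),.030,c)*1000
        out.append((x,round(ra,2),round(rb,2),np.hypot(*(pa-pb)).round(2),pa.round(1),pb.round(1)))
    return out
E
python3 - <<'E'
from pad import *
s=arm.observe(); c=arm.calibration("wrist"); print(s["clock"],(s["position"]*1000).round(1),s["ee_rot"])
im=arm.get_image("wrist"); cv2.imwrite("pics/w16.png",im[:,:,::-1])
for e in edges(im,c,(320,335,345,355)): print(*e)
# baseline: same relative camera pose shifted to (552.05,113.67,3.21)
b=cv2.imread("pics/w11.png")[:,:,::-1].copy(); c2=dict(c); T=c["T"].copy(); T[:3,3]+=np.array([.55205,.11367,.00321])-s["position"]; c2["T"]=T
for e in edges(b,c2,(320,335,345,355)): print("base",*e)
E
```

```text
39.7 [552.4 115.1  24.6] [-2.16475597 -2.27486977  0.00238624]
320 51.65 71.67 9.4 [549.5 215.9] [550.  206.5]
335 51.65 71.75 9.44 [557.1 216.3] [557.7 206.8]
345 51.7 71.77 9.43 [562.1 216.5] [562.8 207.1]
355 51.67 72.82 9.95 [567.1 216.8] [567.9 206.8]
base 320 40.79 66.43 10.41 [549.  215.5] [549.5 205.1]
base 335 40.82 66.64 10.49 [555.5 215.8] [556.2 205.3]
base 345 40.82 66.62 10.49 [559.9 216. ] [560.7 205.6]
base 355 40.83 66.62 10.48 [564.3 216.2] [565.2 205.8]
```

```bash
python3 - <<'E'
from pad import *
s=arm.observe(); c=arm.calibration("wrist")
T=c["T"].copy(); T[:3,3]+=np.array([.4913175,.1136381,.1290805])-s["position"]; c2=dict(K=c["K"],T=T)
for f,cols in (("w4",(375,390,405)),("w16",(330,340,350))):
    im=cv2.imread("pics/%s.png"%f); g=cv2.cvtColor(im,cv2.COLOR_BGR2GRAY)
    for x in cols[:2]: print(f,x,g[66:100,x].tolist() if f=="w4" else g[44:80,x].tolist())
for z in (.030,.036,.042):
  for r in (75,76,77,78): print(z,r,[(w("wrist",(390,r),z,c2)*1000).round(2)[1]])
for r in (87,88,89,90): print(.018,r,(w("wrist",(390,r),.018,c2)*1000).round(2))
a=cv2.imread("pics/w16.png")[30:130,240:400]; b=cv2.imread("pics/w4.png")[60:110,340:440]
a=cv2.resize(a,(480,300),interpolation=cv2.INTER_NEAREST); b=cv2.resize(b,(480,240),interpolation=cv2.INTER_NEAREST)
cv2.imwrite("pics/cmp.png",np.vstack([a,b]))
E
```

```text
w4 375 [174, 177, 179, 178, 181, 184, 186, 188, 174, 137, 73, 41, 45, 45, 43, 40, 42, 40, 47, 45, 46, 40, 47, 89, 161, 206, 215, 213, 215, 214, 211, 214, 213, 214]
w4 390 [172, 177, 175, 175, 181, 183, 186, 185, 176, 137, 72, 40, 41, 40, 46, 44, 45, 46, 44, 43, 41, 44, 70, 144, 202, 212, 214, 213, 212, 214, 212, 212, 211, 212]
w16 330 [171, 171, 172, 173, 177, 172, 159, 130, 81, 40, 39, 37, 36, 39, 35, 37, 37, 40, 36, 37, 41, 40, 34, 37, 42, 38, 31, 37, 59, 63, 68, 74, 72, 68, 70, 67]
w16 340 [167, 172, 171, 173, 176, 171, 159, 130, 81, 47, 37, 40, 39, 39, 34, 36, 39, 40, 36, 37, 39, 44, 38, 36, 41, 26, 33, 39, 55, 65, 69, 72, 68, 73, 74, 68]
0.03 75 [np.float64(215.99)]
0.03 76 [np.float64(215.22)]
0.03 77 [np.float64(214.45)]
0.03 78 [np.float64(213.68)]
0.036 75 [np.float64(215.37)]
0.036 76 [np.float64(214.62)]
0.036 77 [np.float64(213.87)]
0.036 78 [np.float64(213.11)]
0.042 75 [np.float64(214.75)]
0.042 76 [np.float64(214.02)]
0.042 77 [np.float64(213.28)]
0.042 78 [np.float64(212.55)]
0.018 87 [550.45 207.53]
0.018 88 [550.55 206.71]
0.018 89 [550.64 205.9 ]
0.018 90 [550.73 205.08]
```

View pics/cmp.png

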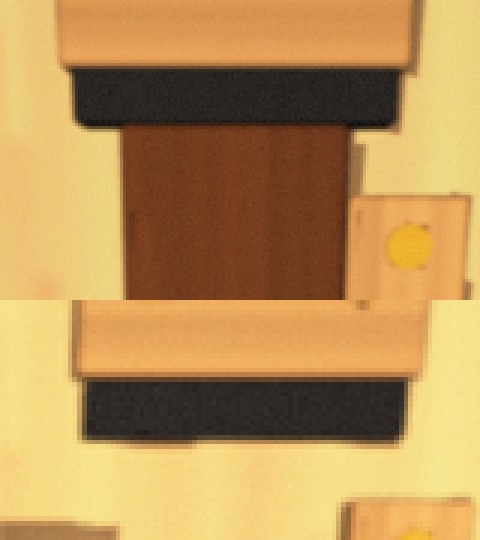

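Top half: the bridge sits flush against the pad (row 124) and against the fence face (column 349). The rubber has given roughly 0.4–1.4 mm, so I'll nudge the knob about 5 mm further to be safely mid-range.

Call:
move_arm(motion=[{"tx": 0, "ty": 0, "tz": -0.03, "twist": 0}, {"tx": 0, "ty": 0, "tz": -0.027, "twist": 0}, {"tx": -0.046, "ty": -0.0022, "tz": 0, "twist": 0}, {"tx": -0.046, "ty": -0.0022, "tz": 0, "twist": 0}, {"tx": -0.046, "ty": -0.0022, "tz": 0, "twist": 0}, {"tx": -0.046, "ty": -0.0022, "tz": 0, "twist": 0}, {"tx": -0.048, "ty": -0.0022, "tz": 0, "twist": 0}, {"tx": 0, "ty": 0, "tz": 0, "twist": 0}, {"tx": 0, "ty": 0, "tz": 0.03, "twist": 0}, {"tx": 0, "ty": 0, "tz": 0.0145, "twist": 0}, {"tx": 0, "ty": 0, "tz": 0, "twist": 0}, {"tx": 0, "ty": 0, "tz": 0, "twist": 0}])

```text
clock: 40.95
position: [0.5538, -0.1168, 0.0379]
ee_rot: [-2.165, -2.276, -0.0]
force: [0.3, 0.0, 0.1]
width: 1.001
gripper_force: 0.0
```

Call:
move_arm(motion=[{"tx": 0, "ty": -0.004, "tz": 0, "twist": 0}, {"tx": 0, "ty": -0.004, "tz": 0, "twist": 0}, {"tx": 0, "ty": -0.002, "tz": 0, "twist": 0}, {"tx": 0, "ty": -0.0015, "tz": 0, "twist": 0}, {"tx": 0, "ty": 0, "tz": 0, "twist": 0}])

```text
clock: 41.45
position: [0.5432, -0.1179, 0.0379]
ee_rot: [2.165, 2.274, 0.003]
force: [3.4, 0.5, 1.5]
width: 1.001
gripper_force: 2.0
```

Call:
move_arm(motion=[{"tx": 0, "ty": -0.0015, "tz": 0, "twist": 0}, {"tx": 0, "ty": -0.0015, "tz": 0, "twist": 0}, {"tx": 0, "ty": 0, "tz": 0, "twist": 0}])

```text
clock: 41.75
position: [0.5406, -0.1183, 0.0379]
ee_rot: [2.165, 2.273, 0.003]
force: [4.6, -0.3, -0.7]
width: 1.0
gripper_force: 2.6
```

One more step of 1.5 mm, then back off and look.

Call:
move_arm(motion=[{"tx": 0, "ty": -0.0015, "tz": 0, "twist": 0}, {"tx": 0, "ty": 0, "tz": 0, "twist": 0}])

```text
clock: 41.95
position: [0.5393, -0.1184, 0.0379]
ee_rot: [2.165, 2.273, 0.003]
force: [6.4, -0.9, -0.6]
width: 1.004
gripper_force: 3.0
```

Call:
move_arm(motion=[{"tx": 0, "ty": 0.012, "tz": 0, "twist": 0}, {"tx": 0, "ty": 0, "tz": -0.044, "twist": 0}, {"tx": 0, "ty": 0, "tz": 0, "twist": 0}, {"tx": 0.046, "ty": 0.0024, "tz": 0, "twist": 0}, {"tx": 0.046, "ty": 0.0024, "tz": 0, "twist": 0}, {"tx": 0.046, "ty": 0.0024, "tz": 0, "twist": 0}, {"tx": 0.046, "ty": 0.0024, "tz": 0, "twist": 0}, {"tx": 0.0475, "ty": 0.0024, "tz": 0, "twist": 0}, {"tx": 0, "ty": 0, "tz": 0.03, "twist": 0}, {"tx": 0, "ty": 0, "tz": 0.027, "twist": 0}, {"tx": 0, "ty": 0, "tz": 0, "twist": 0}, {"tx": 0, "ty": 0, "tz": 0, "twist": 0}])

```text
clock: 43.15
position: [0.5499, 0.1142, 0.0242]
ee_rot: [-2.166, -2.275, 0.002]
force: [0.3, 0.5, 0.8]
width: 1.001
gripper_force: 0.0
```

```bash
python3 - <<'E'
from pad import *
s=arm.observe(); c=arm.calibration("wrist"); print(s["clock"],(s["position"]*1000).round(1),s["ee_rot"])
im=arm.get_image("wrist"); cv2.imwrite("pics/w17.png",im[:,:,::-1])
for e in edges(im,c,(320,330,335,340,345)): print(*e)
arm.get_image("scene"); print(pts("scene","knob",.062))
E
```

```text
43.15 [549.9 114.2  24.2] [-2.16562907e+00 -2.27479500e+00  2.11648946e-03]
320 49.66 68.67 8.87 [547.  215.8] [547.5 206.9]
330 49.67 68.71 8.88 [552. 216.] [552.6 207.2]
335 49.74 68.8 8.9 [554.5 216.1] [555.1 207.3]
340 49.73 68.88 8.94 [557.  216.3] [557.7 207.3]
345 49.75 69.0 8.99 [559.6 216.4] [560.2 207.4]
[]
```

Call:
move_arm(motion=[{"tx": 0, "ty": 0, "tz": -0.03, "twist": 0}, {"tx": 0, "ty": -0.04, "tz": -0.02, "twist": 0}, {"tx": 0, "ty": -0.04, "tz": -0.04, "twist": 0}, {"tx": 0, "ty": -0.03, "tz": -0.04, "twist": 0}, {"tx": 0, "ty": 0, "tz": -0.03, "twist": 0}, {"tx": 0, "ty": 0, "tz": 0, "twist": 0}, {"tx": 0, "ty": 0, "tz": 0, "twist": 0}, {"tx": 0, "ty": 0, "tz": 0, "twist": 0}])

```text
clock: 44.1
position: [0.445, 0.1086, 0.1793]
ee_rot: [2.167, 2.274, -0.001]
force: [0.3, 0.9, 0.3]
width: 1.001
gripper_force: 0.0
```

```bash
python3 - <<'E'
from h import *
s=arm.observe(); print(s["clock"],s["force"].round(1),s["dq"].round(3))
arm.get_image("scene"); arm.get_image("wrist")
for q,z in (("chip0",.005),("scraper",0),("knob",.062),("bridge",.018),("glue",0)): print(q,pts("scene",q,z)[:3],pts("wrist",q,z)[:3])
print(arm.sign_off())
E
```

```text
44.1 [0.3 0.9 0.3] [-0.007  0.019  0.004  0.007 -0.002 -0.001  0.001]
chip0 [(array([420.8, 165.2]), 0.58), (array([425.8, 129.5]), 0.43), (array([431.5,  88.2]), 0.37)] [(array([426.7, 115.7]), 0.95), (array([426. ,  71.8]), 0.72), (array([420.1, 160.3]), 0.55)]
scraper [(array([ 483.3, -257.8]), 0.58)] [(array([545.9,  81.3]), 0.28)]
knob [] []
bridge [(array([551.4, 116.2]), 0.73)] [(array([550.8, 120.6]), 0.79)]
glue [(array([610.8, 322.4]), 0.69)] []
the job is handed in; nothing more can be done
None
```

The job is handed in at about 44 s: all three chips are off the board's front edge, the scraper is standing on the bench, and the bridge lies against both fence blocks and is nipped by the cam, with the rubber giving an estimated 0.9–1.9 mm from camera images.

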